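# Fit the drain plate in the rinse tub

## Task

Get the blue parts-rinse tub ready: tip its white lid up by the black grip, with the lid's opposite edge still resting on the tub, then lift it off and lay it flat, underside down, in the middle of the black rubber mat. Then fit the drain plate: tuck its plain edge (the one farther from the orange grip) under the yellow retaining lip, lower the grip end in your grasp until the plate lies level on the ledge inside the tub, and only then let go. Leave the other things on the shelf where they are.

Things in the scene. Friction and masses are not known exactly. Their poses are not given: they have to be found in the camera images.
- tub: blue open rectangular tub, fixed to the shelf; outside 178 (its x) x 128 (its y) x 75 mm high, walls 6 mm, inside 166 x 116 mm. Origin: centre of its underside; z up. A level ledge runs round the inside with its top 56 mm above the origin; it is 22 mm wide at the -x end, 12 mm at the +x end and 5 mm along the sides.
- tub_lip (a point): middle of the lower free edge of the yellow lip, at x = -67, y = 0, z = 71 mm in the tub's frame (same axes). The lip is a fixed 4 mm thick strip all along the tub's -x wall (the robot's side), its top level with the rim, reaching 16 mm inwards (x = -83 to -67 mm); its underside is 15 mm above the ledge
- lid_center (a point): white loose lid, panel 178 (x) x 128 (y) x 5 mm; this point is the centre of the panel (half-way up its thickness), z up. It rests on the tub's rim, axes nearly as the tub's; four ribs 6 mm deep below the panel hang loosely (3 to 5 mm play) in the mouth. Laid down it stands on the ribs, panel centre 8.5 mm above its support. About 160 g
- lid_handle (a point): centre of the lid's black upright grip, a block 10 (lid x) x 50 (lid y) x 36 mm high standing on the panel, 60 mm from the lid's centre towards +x and 20.5 mm above lid_center; its top is 18 mm above this point. Lid axes
- lid_back (a point): middle of the lower edge of the panel at the lid's -x end (opposite end to the grip), 89 mm from lid_center, 2.5 mm below it; the edge the lid tips about. Lid axes
- plate_center (a point): drain plate, aluminium with dark round holes, 160 (x) x 110 (y) x 6 mm, about 280 g, lying loose on the shelf; this point is the centre of the flat plate (half-way up its thickness), z up. Seated, it lies 59 mm above the tub's origin, its +x end towards the tub's +x end
- plate_handle (a point): centre of the plate's orange upright grip, a block 10 (plate x) x 50 (plate y) x 40 mm high standing on the plate, 35 mm from the plate's centre towards +x and 23 mm above plate_center; its top is 20 mm above this point. Plate axes
- plate_tongue (a point): middle of the plate's plain edge (its -x end, half-way up its thickness), 80 mm from plate_center: the edge that goes under the lip. Plate axes
- drain_plate: the drain plate as a whole; origin at the centre of its underside, 3 mm below plate_center; same axes
- mat_top (a point): black rubber mat fixed on the shelf, 190 (x) x 150 (y) x 3 mm; this point is the centre of its top face; z up
- tire_lever: bystander: orange plastic lever, 130 x 20 x 10 mm, lying; origin at underside centre
- valve_wrench: bystander: chrome wrench, 135 x 28 x 14 mm, lying; origin at underside centre
- glass_jar: bystander: glass jar with steel cap, diameter 64, height 75 mm; origin at underside centre
- roller_tool: bystander: black rubber roller tool, 160 x 50 x 30 mm, lying; origin at its underside
- cleaner_bottle: bystander: green bottle with red cap, diameter 60, height 170 mm; origin at underside centre
- patch_tin: bystander: red tin with a steel band, 97 x 62 x 28 mm; origin at underside centre
There are look-alikes about, which are no part of the job. Leave any red look-alike of the drain_plate alone.

How it is judged:
By the outcome, as a careful person would: the job done as asked, in the order asked, and still so for the second after the job is handed in, with the robot touching nothing.
It also fails if it takes over 54 s, if anything falls off the work surface, if the arm or the gripper's body presses on something with over 40 N, if the wrist force passes 120 N, or if a joint passes its speed limit or range.

## Robot

A 7-joint arm with a two-finger parallel gripper is mounted at the origin on the work surface. World frame = base frame: x ahead of the robot, y to its left, z up, the work surface at z = 0. Lengths are in m, angles in degrees, forces in N, time in s.
With the tool pointing down it reaches from about 0.425 to 0.875 m from the base axis. Payload 4.7 kg.
Tool frame: the origin (TCP) lies on the centre line of the jaws, within the pads' length; the fingertips stand env.nose_length ahead of it and the grasp point (between the pads) lies 8 mm behind it (env.nose_length is the distance from the TCP to the fingertips, in m); y points along the fingers, z is the direction in which the jaws open and shut, and the axes are right-handed (so a half turn about y gives the same grasp; the last joint's range is limited). The gripper opens to 87 mm and grips with 3 to 60 N. Pads are 19 mm wide; open, the fingers measure 117 mm over their backs; the gripper's body (75 mm by 190 mm) begins 51 mm behind the grasp point.
Start: joints at [72.256, 18.392, -4.016, 83.108, 1.295, 78.541, -3.26], TCP at [0.207, -0.616, 0.234] pointing down, gripper open.
Joint ranges: [-163.93, 163.93], [-17.29, 119.83], [-79.2, 71.16], [3.27, 140.29], [-89.18, 269.18], [5.43, 117.66], [-154.24, 154.24]. Speed limits (degrees/s): [147.25, 147.25, 180, 180, 180, 180, 180].

## Interface

Orientations are given as [roll, pitch, yaw] about the fixed x, y, z axes, in that order (R = Rz(yaw) Ry(pitch) Rx(roll)).
In Python, from cell import env, read_camera, camera_info, job, models gives the robot as it stands.
- The arm moves only by the tool move_arm, never from a script. Its argument "moves" is a list of rows, each a list of 6 numbers: the shift along the tool's x, y, z in mm, then the turn, a rotation vector about the tool's x, y, z in degrees. In form: [[x, y, z, ax, ay, az], ...]. A call has 1 to 20 rows; each row is the pose to reach, as a shift and turn from the pose commanded when the call began, along the tool's axes at that moment; what a row does not reach only later rows make up. A row lasts 1/12 s, in which the tool goes at most 41.7 mm and 7.16 degrees, less where a joint would pass 70% of its speed; a pose out of reach is approached as far as the arm can. A call with a gripper value outside its range is refused whole. "claw" is the finger opening in mm, from 0 to 87, set as the call begins (left out, the last holds). The fingers move at their own pace and stop on an object; "newtons" is the grip in N (left out, the last holds). Time passes only in rows, so rows that repeat a pose let the fingers close. It gives the time, the measured TCP pose, the force and the opening at its end, in the units of the state.
- env.get_obs(): the state, without advancing time (a new reading comes with each control period).
- read_camera(name): name is "scene" or "top" or "wrist"; returns (picture, depth): 400x640x3 uint8, red, green, blue; 400x640 float32, m along the optical axis (not along the pixel's ray), 0 where there is no reading.
- camera_info(name): a dict with "fx", "fy", "cx", "cy" (pixels), "distortion" ([k1, k2, p1, p2, k3] as OpenCV has them; the pictures are not rectified), "R" (3x3) and "t" (3): a world point X has camera coordinates R X + t. Camera axes: x right, y down, z forward; pixel columns grow to the right and rows downward; lengths in m; the calibration is good to about 2 mm. A picture is of the moment at which its call begins: read the wrist's pose just before it. camera_info takes no time and is no camera call; for the wrist camera it gives the pose at the moment of the call.
- job.sign_off(): hands the job in, once; it reports no verdict.
Trained networks look in the newest picture that a camera, given by its name, has taken for a name from the list of things; names that differ only in an ending like _2 or _b are one class to them, and where a whole thing is asked for, a point or a joint stands for the part that bears it (a point fixed in the world has none). Each returns a list of dicts, best first, with "score" (0 to 1); they miss things now and then, are a little off and sometimes report something else, mostly with a low value. They report only what shows in the picture. A call takes as long as a camera call. They do not tell look-alikes from the thing itself.
- models.spot_in(target, camera): "point" ([x, y, z] in m, in world coordinates, good to about 4 mm: the middle of the surface that is visible of it).
- models.cut_out(target, camera): "mask" (400x640 bool, what is visible of it).
The state is a dict: "time_s": time; "qpos": joint angles; "joint_velocities": joint speeds; "effort": joint torques, N m; "tool_pos": TCP position; "tool_rot": TCP orientation; "force": force on the tool from outside, world axes, zero at the start; "wrist_torque": the same for the moment, N m; "grip_width": finger opening in m.
Only numpy, scipy, OpenCV 4.12 (cv2) and the standard library are available. Lean on these libraries where they do the work, as an engineer would, in place of code of your own. Each camera call takes 0.05 s, during which the arm holds its last target.

## Working session

There is one attempt and no reset: what is moved stays moved. The work goes in short steps, Python scripts to look and compute and a tool call to move; the robot and the scene stay as the last step left them, time stands still between calls to the robot, and variables do not carry over. Pictures are saved under pics/ and viewed, and the job is handed in when it is done.

Besides the shell and the picture viewer there is one more tool, called after "Call:" as name([rows], argument=value, ...), one row to a line, values as JSON. move_arm: Moves the arm, as the interface text tells. Its arguments: {"type":"object","properties":{"moves":{"type":"array","items":{"type":"array","items":{"type":"number"}}},"claw":{"type":"number"},"newtons":{"type":"number"}},"required":["moves"]}

```bash
ls; mkdir -p pics; cat > h.py <<'E'
import numpy as np, cv2
from cell import env, read_camera, camera_info, job, models
from scipy.spatial.transform import Rotation as Rn
def save(name,fn):
    p,d=read_camera(name); cv2.imwrite('pics/'+fn,cv2.cvtColor(p,cv2.COLOR_RGB2BGR)); np.savez('pics/'+fn[:-4]+'.npz',p=p,d=d); return p,d
def cam(name):
    c=camera_info(name); K=np.array([[c['fx'],0,c['cx']],[0,c['fy'],c['cy']],[0,0,1.]]); return K,np.array(c['distortion'],float),np.array(c['R']),np.array(c['t']).ravel()
def proj(X,C):
    K,D,R,t=C; return cv2.projectPoints(np.atleast_2d(np.array(X,float)),cv2.Rodrigues(R)[0],t,K,D)[0].reshape(-1,2)
def rays(uv,C):
    K,D,R,t=C; n=cv2.undistortPoints(np.array(uv,float).reshape(-1,1,2),K,D).reshape(-1,2); return -R.T@t, np.c_[n,np.ones(len(n))]@R, n
def atz(uv,C,z):
    o,r,_=rays(uv,C); return o+r*((z-o[2])/r[:,2])[:,None]
def atd(uv,dep,C):
    o,r,_=rays(uv,C); return o+r*np.array(dep)[:,None]
def tri(obs):
    A=np.zeros((3,3));b=np.zeros(3)
    for uv,C in obs:
        o,r,_=rays([uv],C); r=r[0]/np.linalg.norm(r[0]); P=np.eye(3)-np.outer(r,r); A+=P;b+=P@o
    return np.linalg.solve(A,b)
E
python3 - <<'E'
from h import *
o=env.get_obs(); print(o, env.nose_length)
for n in ['scene','top','wrist']:
    save(n,f'{n}0.png'); c=cam(n); print(n,c[0][0,0],c[0][:2,2],c[1],'pos',-c[2].T@c[3],'fwd',c[2][2])
E
```

```text
pics
{'time_s': 0.0, 'qpos': array([72.25435898, 18.43845666, -4.01678866, 83.17534821,  1.29441856,
       78.5398031 , -3.25802166]), 'joint_velocities': array([ 0.03180895,  0.03986369,  0.06579967, -0.12730233, -0.01422765,
       -0.0475045 , -0.03430851]), 'effort': array([-3.89510287e-04, -4.91285419e+01, -4.03964818e-01, -3.12524843e+01,
       -6.36920985e-02,  4.38659429e-02,  2.01339521e-04]), 'tool_pos': array([ 0.20662364, -0.6157241 ,  0.23246458]), 'tool_rot': array([-9.01083923e+01, -4.76916203e-03, -1.61441540e+02]), 'force': array([-0.80902404, -0.17625737, -1.27817133]), 'wrist_torque': array([-0.03598224,  0.01311854, -0.02582404]), 'grip_width': 0.08689210866483897} 0.011
scene 470.60336365610164 [320.7091558  197.70468285] [-0.03652303  0.          0.          0.          0.        ] pos [1.20114528 0.67084515 1.27628853] fwd [-0.44911862 -0.4490066  -0.77245423]
top 485.5017681083636 [325.22947368 200.08474096] [-0.00565995  0.          0.          0.          0.        ] pos [ 0.34248594 -0.00399714  1.57685174] fwd [ 0.12620609 -0.00597044 -0.99198608]
wrist 348.67562765331803 [318.34553206 202.47031781] [-0.01480458  0.          0.          0.          0.        ] pos [ 0.27419217 -0.59357543  0.38433764] fwd [-0.24798594 -0.08182875 -0.96530152]
```

View pics/top0.png

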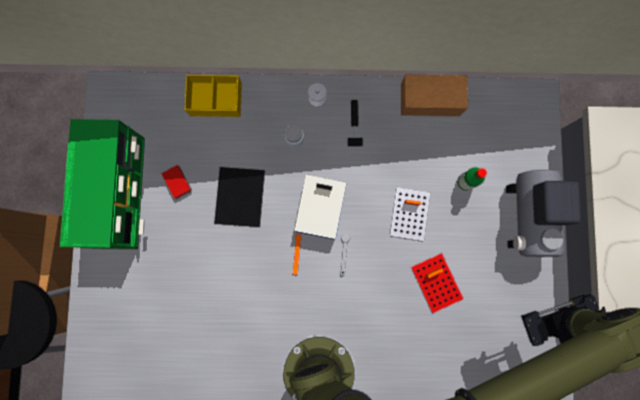

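View pics/scene0.png

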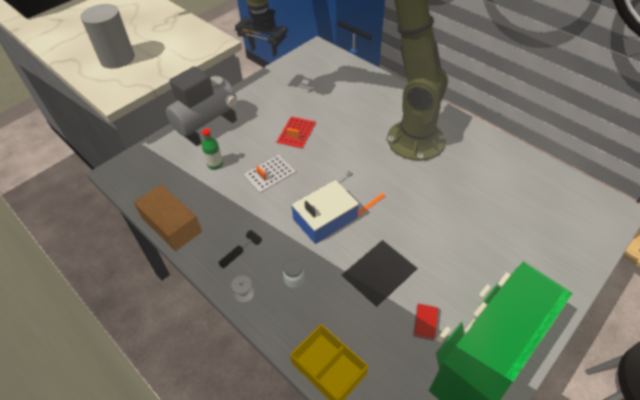

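View pics/wrist0.png

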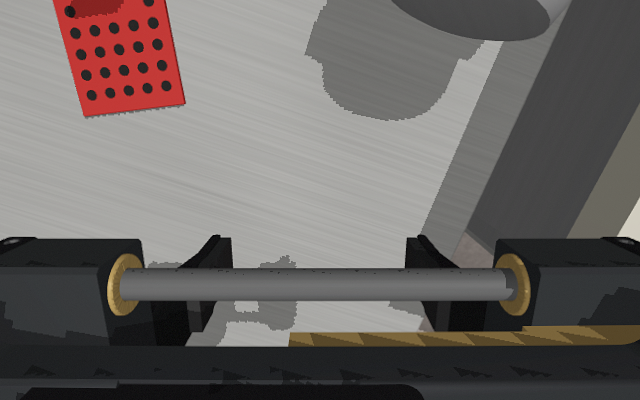

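The top view shows two plates. The aluminium one with dark holes is at (410,213) with its orange grip at (412,203). The red look-alike is at (437,283). The silver plate fits the description, so the red one stays put. The lid is at (320,207) with its grip at (323,187), and the mat is at (240,197). Next I'll measure these and enlarge the plate to confirm it.

```bash
python3 - <<'E'
from h import *
p,d=save('top','top1.png'); C=cam('top')
p2,d2=save('scene','scene1.png'); C2=cam('scene')
for n in ['lid_center','lid_handle','plate_center','plate_handle','drain_plate','mat_top','tub','tire_lever','valve_wrench','glass_jar','roller_tool','cleaner_bottle','patch_tin']:
    r=models.spot_in(n,'top'); r2=models.spot_in(n,'scene')
    print(n,[(np.round(a['point'],3).tolist(),round(a['score'],2)) for a in r[:2]],'|',[(np.round(a['point'],3).tolist(),round(a['score'],2)) for a in r2[:2]])
c=cv2.resize(cv2.cvtColor(p[150:330,190:490],cv2.COLOR_RGB2BGR),None,fx=2.6,fy=2.6,interpolation=cv2.INTER_CUBIC); cv2.imwrite('pics/crop1.png',c)
print(env.get_obs()['time_s'])
E
```

```text
lid_center [([0.511, 0.002, 0.08], 0.87)] | [([0.518, 0.006, 0.077], 0.88)]
lid_handle [([0.513, 0.006, 0.083], 0.89), ([0.796, -0.104, 0.024], 0.26)] | [([0.519, 0.005, 0.084], 0.91)]
plate_center [([0.501, -0.291, 0.002], 0.88), ([0.277, -0.372, 0.003], 0.82)] | [([0.506, -0.283, 0.005], 0.65), ([0.297, -0.369, 0.002], 0.56)]
plate_handle [([0.279, -0.371, 0.006], 0.92), ([0.503, -0.288, 0.009], 0.89)] | [([0.508, -0.283, 0.011], 0.61), ([0.292, -0.364, 0.004], 0.6)]
drain_plate [([0.504, -0.289, 0.008], 0.76), ([0.281, -0.37, 0.009], 0.72)] | [([0.292, -0.366, 0.005], 0.87), ([0.508, -0.278, 0.007], 0.86)]
mat_top [([0.549, 0.266, 0.006], 0.7)] | [([0.369, 0.08, 0.005], 0.73), ([0.559, 0.27, 0.002], 0.67)]
tub [([0.426, 0.006, 0.039], 0.46)] | [([0.572, 0.061, 0.042], 0.96), ([0.522, 0.002, 0.08], 0.75)]
tire_lever [([0.51, 0.006, 0.079], 0.65), ([0.366, 0.073, 0.006], 0.64)] | [([0.365, 0.08, 0.007], 0.72), ([0.509, -0.282, 0.005], 0.31)]
valve_wrench [([0.377, -0.079, 0.005], 0.58)] | [([0.336, -0.074, 0.004], 0.52)]
glass_jar [([0.739, 0.088, 0.08], 0.75), ([0.511, 0.003, 0.08], 0.21)] | [([0.764, 0.105, 0.067], 0.74)]
roller_tool [([0.798, -0.104, 0.027], 0.64), ([0.503, -0.288, 0.006], 0.2)] | [([0.806, -0.102, 0.024], 0.74)]
cleaner_bottle [([0.604, -0.458, 0.111], 0.68), ([0.501, -0.289, 0.003], 0.63)] | [([0.62, -0.459, 0.088], 0.96)]
patch_tin [([0.588, 0.474, 0.03], 0.69)] | [([0.602, 0.474, 0.027], 0.92), ([0.521, 0.004, 0.078], 0.32)]
1.55
```

View pics/crop1.png

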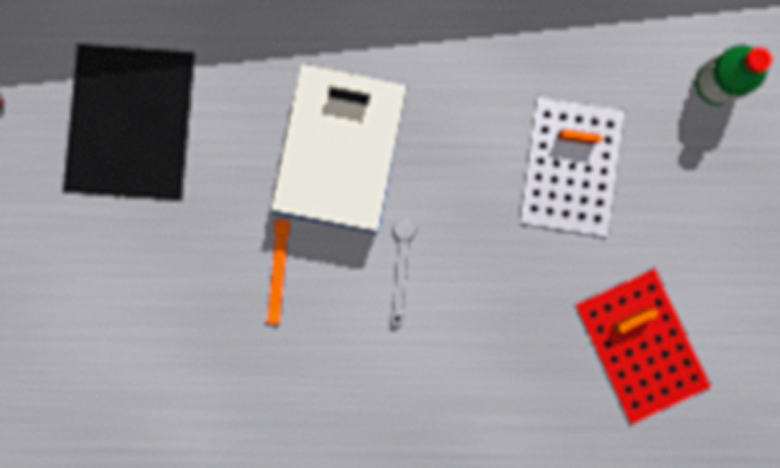

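The crop confirms it: the silver plate (crop 572,165) is the drain plate, and the red one (crop 643,345) is the look-alike. I'll take a wrist view over the plate on the way to the lid.

```bash
cat >> h.py <<'E'
def Rtool(h,tilt=0.,about=None):
    """tool y down, tool z heading h deg; then tilt about horizontal axis (left of heading h): raises heading end for tilt>0"""
    h=np.radians(h); z=np.array([np.cos(h),np.sin(h),0]); y=np.array([0,0,-1.]); x=np.cross(y,z)
    R=np.c_[x,y,z]; ax=np.array([-np.sin(h),np.cos(h),0])
    return Rn.from_rotvec(-np.radians(tilt)*ax)*Rn.from_matrix(R)
def cur():
    o=env.get_obs(); return np.array(o['tool_pos']), Rn.from_euler('xyz',o['tool_rot'],degrees=True), o
def delta(pos,R,base=None):
    if base is None: p,Rc,_=cur()
    else: p,Rc=base
    return np.r_[np.round(Rc.inv().apply(np.array(pos)-p)*1000,1), np.round((Rc.inv()*R).as_rotvec(degrees=True),2)]
E
python3 - <<'E'
from h import *
print(delta([0.505,-0.345,0.30],Rtool(-5)).tolist())
E
```

```text
[-369.0, -66.5, -162.3, -0.0, -66.45, 0.0]
```

Call:
move_arm([
  [-369, -66.5, -162, 0, -66.5, 0],
  [-369, -66.5, -162, 0, -66.5, 0],
  [-369, -66.5, -162, 0, -66.5, 0],
  [-369, -66.5, -162, 0, -66.5, 0],
  [-369, -66.5, -162, 0, -66.5, 0],
  [-369, -66.5, -162, 0, -66.5, 0],
  [-369, -66.5, -162, 0, -66.5, 0],
  [-369, -66.5, -162, 0, -66.5, 0],
  [-369, -66.5, -162, 0, -66.5, 0],
  [-369, -66.5, -162, 0, -66.5, 0],
  [-369, -66.5, -162, 0, -66.5, 0],
  [-369, -66.5, -162, 0, -66.5, 0],
  [-369, -66.5, -162, 0, -66.5, 0],
  [-369, -66.5, -162, 0, -66.5, 0],
])

```text
time_s: 2.72
tool_pos: [0.5037, -0.3469, 0.2997]
tool_rot: [-90.1, -0.0, -95.1]
force: [-0.6, 0.1, -0.6]
grip_width: 0.0873
```

```bash
python3 - <<'E'
from h import *
p,R,o=cur(); print(o['time_s'],p,o['tool_rot'],o['qpos'].round(1),o['force'])
C=cam('wrist'); save('wrist','wplate.png'); np.save('pics/wplate_C.npy',np.array(C,dtype=object),allow_pickle=True)
print(delta([0.515,-0.056,0.34],Rtool(-12)).tolist())
E
```

```text
2.7167 [ 0.50371622 -0.34692198  0.29967923] [-9.00638071e+01 -3.99496892e-02 -9.51257138e+01] [ 52.   14.  -24.3  82.3   5.8  85.   22.7] [-0.63416464  0.05606646 -0.60243075]
[-290.8, -40.4, -14.8, 0.06, 6.86, 0.03]
```

View pics/wplate.png

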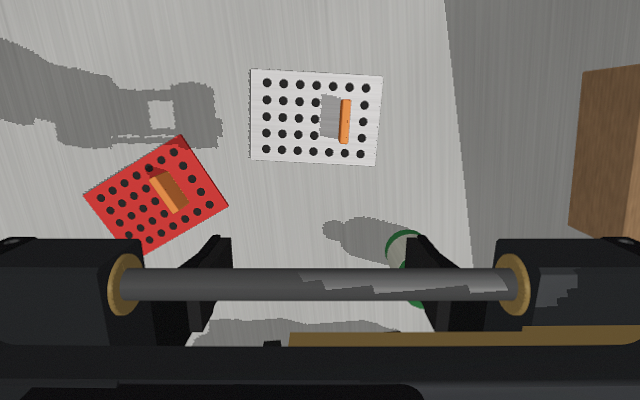

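The wrist view shows the silver plate at corners (250,69)–(376,166), its grip at (345,121), and the red look-alike at lower left. Next is the lid view.

Call:
move_arm([
  [-291, -40, -15, 0, 7, 0],
  [-291, -40, -15, 0, 7, 0],
  [-291, -40, -15, 0, 7, 0],
  [-291, -40, -15, 0, 7, 0],
  [-291, -40, -15, 0, 7, 0],
  [-291, -40, -15, 0, 7, 0],
  [-291, -40, -15, 0, 7, 0],
  [-291, -40, -15, 0, 7, 0],
  [-291, -40, -15, 0, 7, 0],
  [-291, -40, -15, 0, 7, 0],
])

```text
time_s: 3.6
tool_pos: [0.5149, -0.0556, 0.34]
tool_rot: [-90.0, -0.1, -102.1]
force: [0.7, -1.6, -0.2]
grip_width: 0.0871
```

```bash
python3 - <<'E'
from h import *
p,R,o=cur(); print(o['time_s'],p,o['tool_rot'],o['qpos'].round(1),o['force'])
C=cam('wrist'); save('wrist','wlid.png'); np.save('pics/wlid_C.npy',np.array(C,dtype=object),allow_pickle=True)
for n in ['lid_center','lid_handle','mat_top','lid_back','tub']:
    print(n,[(np.round(a['point'],4).tolist(),round(a['score'],2)) for a in models.spot_in(n,'wrist')[:2]])
E
```

```text
3.6 [ 0.51494    -0.05559547  0.34002404] [-8.99843607e+01 -7.58885581e-02 -1.02052268e+02] [ 37.7   2.  -35.2  90.5   1.2  87.9  -9.6] [ 0.66717398 -1.58600278 -0.18080244]
lid_center [([0.5151, 0.0084, 0.0821], 0.97)]
lid_handle [([0.5153, 0.01, 0.0793], 0.98)]
mat_top []
lid_back [([0.5135, 0.0093, 0.0793], 0.9)]
tub []
```

View pics/wlid.png

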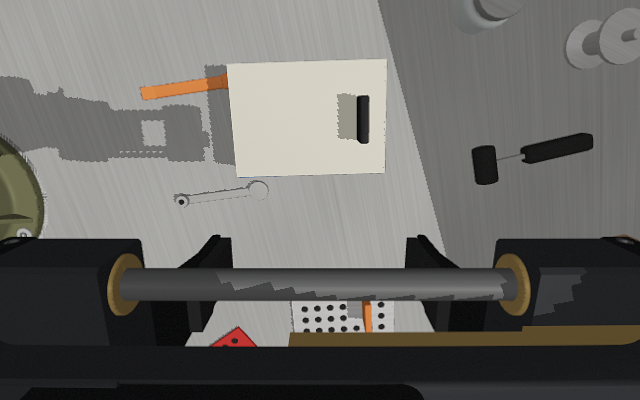

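```bash
cat >> h.py <<'E'
def load(n): 
    a=np.load('pics/'+n+'.npz'); return a['p'],a['d']
def comp(mask,seed):
    n,l,s,c=cv2.connectedComponentsWithStats(mask.astype(np.uint8),connectivity=4)
    v=[i for i in range(1,n)]; 
    lab=l[seed[1],seed[0]]; 
    return l==lab
def rect(mask,C,z):
    cs,_=cv2.findContours(mask.astype(np.uint8),cv2.RETR_EXTERNAL,cv2.CHAIN_APPROX_NONE); c=max(cs,key=cv2.contourArea).reshape(-1,2)
    # contour pixels lie inside; dilate half px ignored
    P=atz(c.astype(float),C,z)[:,:2].astype(np.float32)*1000
    r=cv2.minAreaRect(P); return r
def zmed(mask,d,C):
    m=cv2.erode(mask.astype(np.uint8),np.ones((3,3)))>0; m&=d>0; v,u=np.nonzero(m); X=atd(np.c_[u,v],d[v,u],C); return X
E
python3 - <<'E'
from h import *
def HS(p): return cv2.cvtColor(p,cv2.COLOR_RGB2HSV).astype(int)
# sample colours
p,d=load('wlid'); C=tuple(np.load('pics/wlid_C.npy',allow_pickle=True)); h=HS(p)
for q in [(300,80),(300,160),(345,115),(363,120),(210,200),(450,60),(215,90)]: print(q,h[q[1],q[0]],p[q[1],q[0]])
print('handle/lid depth pts'); 
for q in [(300,80),(260,150),(375,70),(370,165),(363,110),(362,130)]: print(q,atd([q],[d[q[1],q[0]]],C).round(4))
p,d=load('wplate'); C=tuple(np.load('pics/wplate_C.npy',allow_pickle=True)); h=HS(p)
for q in [(280,76),(310,160),(327,115),(349,120),(341,125),(240,200),(300,50)]: print(q,h[q[1],q[0]],p[q[1],q[0]], atd([q],[d[q[1],q[0]]],C).round(4))
p,d=load('top1');C=cam('top'); h=HS(p)
for q in [(240,197),(330,220),(323,186),(410,230),(200,240),(240,150)]: print(q,h[q[1],q[0]],atd([q],[d[q[1],q[0]]],C).round(4))
E
```

```text
(300, 80) [ 24  19 213] [213 210 197]
(300, 160) [ 24  19 212] [212 209 196]
(345, 115) [ 25  22 151] [151 149 138]
(363, 120) [160  19  40] [40 37 39]
(210, 200) [ 20   5 157] [157 156 154]
(450, 60) [ 30   2 110] [110 110 109]
(215, 90) [ 15  10 107] [107 105 103]
handle/lid depth pts
(300, 80) [[0.5161 0.0478 0.0797]]
(260, 150) [[ 0.4531 -0.0184  0.0815]]
(375, 70) [[0.5998 0.0406 0.0811]]
(370, 165) [[ 0.5761 -0.0628  0.0814]]
(363, 110) [[0.5749 0.0022 0.116 ]]
(362, 130) [[ 0.5703 -0.0178  0.116 ]]
(280, 76) [ 10   4 207] [207 205 204] [[ 0.4669 -0.2346  0.0058]]
(310, 160) [ 10   4 207] [207 205 204] [[ 0.4933 -0.3391  0.0066]]
(327, 115) [ 10   5 152] [152 150 149] [[ 0.5196 -0.2853  0.0072]]
(349, 120) [  9 112 216] [216 151 121] [[ 0.5432 -0.2922  0.0461]]
(341, 125) [ 13 180 186] [186 110  55] [[ 0.5338 -0.297   0.0456]]
(240, 200) [ 30   4 176] [176 176 173] [[ 0.3948 -0.3849  0.0009]]
(300, 50) [ 23   6 174] [174 173 170] [[ 0.4938 -0.2071  0.0015]]
(240, 197) [120  11  23] [[0.548  0.2647 0.0052]]
(330, 220) [ 23  13 234] [[ 0.4713 -0.0288  0.0774]]
(323, 186) [126  64  20] [[ 0.5716 -0.0053  0.1152]]
(410, 230) [129  12 219] [[ 0.4487 -0.2886  0.012 ]]
(200, 240) [124  11 179] [[0.4062 0.389  0.0024]]
(240, 150) [114  12 105] [[ 0.7072  0.2726 -0.0063]]
```

```bash
cat > m1.py <<'E'
from h import *
def HS(p): return cv2.cvtColor(p,cv2.COLOR_RGB2HSV).astype(int)
def show(n,r): print(n,'c',np.round(r[0],1),'size',np.round(r[1],1),'ang',round(r[2],2))
p,d=load('wlid'); C=tuple(np.load('pics/wlid_C.npy',allow_pickle=True)); h=HS(p)
m=comp((h[...,1]>12)&(h[...,2]>130)&(h[...,0]>15)&(h[...,0]<35),(280,80)); m=cv2.morphologyEx(m.astype(np.uint8),cv2.MORPH_OPEN,np.ones((3,3)))
show('lid w',rect(m,C,.080))
b=comp(h[...,2]<90,(363,120)); # handle incl. side
X=zmed(b,d,C); s=b.copy(); print('handle px',b.sum(), X[:,2].min(),X[:,2].max()); show('handle mask@116',rect(b,C,.116))
v,u=np.nonzero(b&(d>0)); X=atd(np.c_[u,v],d[v,u],C); t=X[X[:,2]>.111]; show('handle top cloud',cv2.minAreaRect((t[:,:2]*1000).astype(np.float32)))
p,d=load('top1');C=cam('top'); h=HS(p)
m=comp((h[...,0]<40)&(h[...,2]>150)&(h[...,1]>5)&(h[...,0]>10),(330,220)); show('lid top',rect(m,C,.080))
m=comp(h[...,2]<60,(240,197)); show('mat top',rect(m,C,.003))
p,d=load('scene1');C=cam('scene'); h=HS(p)
m=comp(h[...,2]<60,(380,272)); show('mat scene',rect(m,C,.003))
p,d=load('wplate'); C=tuple(np.load('pics/wplate_C.npy',allow_pickle=True)); h=HS(p)
m=comp((h[...,2]>190)&(h[...,1]<12),(255,90)); m=cv2.morphologyEx(m.astype(np.uint8),cv2.MORPH_OPEN,np.ones((3,3)))
show('plate w',rect(m,C,.006))
b=comp(h[...,1]>80,(349,120)); v,u=np.nonzero(b&(d>0)); X=atd(np.c_[u,v],d[v,u],C); t=X[X[:,2]>.042]; show('phandle top cloud',cv2.minAreaRect((t[:,:2]*1000).astype(np.float32))); print(len(t))
E
python3 m1.py
```

```text
lid w c [515.6   3.3] size [128.2 178. ] ang 79.65
handle px 553 0.09856466213675436 0.11844291927838652
handle mask@116 c [572.7  -7.6] size [48.4 11.7] ang 79.57
handle top cloud c [574.1  -8. ] size [48.4  9.1] ang 78.76
lid top c [514.8   3.7] size [129.6 178.4] ang 78.82
mat top c [550.6 267.7] size [148.4 187.3] ang 86.95
mat scene c [560.9 268. ] size [142.9 164.1] ang 86.43
plate w c [ 504.3 -288.4] size [109.3 159.2] ang 81.85
phandle top cloud c [ 538.6 -293.3] size [49.1  9.9] ang 81.85
389
```

The lid measurements agree with the given sizes: 178×128 mm, heading −10.4°, top at 80 mm, grip at (574.5, −7.7) mm with its top at 116 mm. I'll move above the grip, then down.

```bash
python3 - <<'E'
from h import *
print(delta([0.5745,-0.0077,0.175],Rtool(-10.4)).tolist(),delta([0.5745,-0.0077,0.095],Rtool(-10.4)).tolist())
E
```

```text
[-59.1, 164.6, 48.2, 0.04, -1.69, -0.01] [-59.1, 244.6, 48.3, 0.04, -1.69, -0.01]
```

Call:
move_arm([
  [-59, 100, 48, 0, -1.7, 0],
  [-59, 100, 48, 0, -1.7, 0],
  [-59, 100, 48, 0, -1.7, 0],
  [-59, 165, 48, 0, -1.7, 0],
  [-59, 165, 48, 0, -1.7, 0],
  [-59, 205, 48, 0, -1.7, 0],
  [-59, 225, 48, 0, -1.7, 0],
  [-59, 235, 48, 0, -1.7, 0],
  [-59, 240, 48, 0, -1.7, 0],
  [-59, 244.5, 48, 0, -1.7, 0],
  [-59, 244.5, 48, 0, -1.7, 0],
  [-59, 244.5, 48, 0, -1.7, 0],
], claw=50)

```text
time_s: 4.9
tool_pos: [0.5755, -0.0064, 0.097]
tool_rot: [-89.9, 0.0, -100.3]
force: [-0.3, -0.6, 0.0]
grip_width: 0.0501
```

```bash
python3 - <<'E'
from h import *
p,R,o=cur(); print(o['time_s'],p,o['tool_rot'],o['force'],o['grip_width'])
print(delta([0.5745,-0.0077,0.095],Rtool(-10.4)).tolist())
save('wrist','wg.png')
E
```

```text
4.9 [ 0.57549185 -0.006378    0.09697801] [-8.98597719e+01  5.08415133e-03 -1.00265280e+02] [-0.34484718 -0.62259679  0.01738478] 0.050118035702656986
[1.5, 2.0, -0.7, -0.14, 0.13, -0.01]
```

View pics/wg.png

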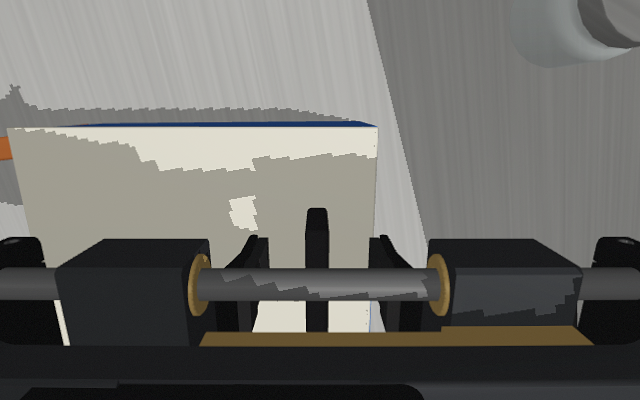

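The grip sits centred between the fingers at (317,250), so I'll close on it.

Call:
move_arm([
  [1, 1, -0.5, 0, 0, 0],
  [1, 1, -0.5, 0, 0, 0],
  [1, 1, -0.5, 0, 0, 0],
  [1, 1, -0.5, 0, 0, 0],
  [1, 1, -0.5, 0, 0, 0],
  [1, 1, -0.5, 0, 0, 0],
], claw=0, newtons=35)

```text
time_s: 5.45
tool_pos: [0.5737, -0.0072, 0.0946]
tool_rot: [-90.0, -0.0, -100.2]
force: [0.6, 0.3, -0.0]
grip_width: 0.0175
```

```bash
python3 - <<'E'
from h import *
p,R,o=cur(); print(o['time_s'],p,o['tool_rot'],o['force'],o['grip_width'])
E
```

```text
5.45 [ 0.57371436 -0.00716389  0.09458664] [-8.99970737e+01 -6.14295084e-03 -1.00248008e+02] [ 0.57416891  0.29180749 -0.03145739] 0.017478868009972375
```

Call:
move_arm([
  [0, 0, 0, 0, 0, 0],
  [0, 0, 0, 0, 0, 0],
  [0, 0, 0, 0, 0, 0],
  [0, 0, 0, 0, 0, 0],
])

```text
time_s: 5.78
tool_pos: [0.5738, -0.0071, 0.0946]
tool_rot: [-90.0, 0.0, -100.2]
force: [0.5, -0.1, -0.4]
grip_width: 0.0097
```

Call:
move_arm([
  [0, -6.5, -1, 2.5, 0, 0],
  [0, -12.8, -2.3, 5, 0, 0],
  [0, -19.1, -3.9, 7.5, 0, 0],
  [0, -25.4, -5.7, 10, 0, 0],
  [0, -25.4, -5.7, 10, 0, 0],
  [0, -25.4, -5.7, 10, 0, 0],
])

```text
time_s: 6.28
tool_pos: [0.5676, -0.0063, 0.1201]
tool_rot: [-80.0, -0.1, -100.2]
force: [0.3, 0.6, -2.0]
grip_width: 0.0101
```

```bash
python3 - <<'E'
from h import *
p,R,o=cur(); print(o['time_s'],p,o['tool_rot'],o['force'],o['wrist_torque'],o['grip_width'])
h=np.radians(-10.35); u=np.array([np.cos(h),np.sin(h),0])
print('pivot est', R.apply(np.array([0,19.6,-148])/1000)+p)
save('scene','s_tip.png'); p2,d=save('wrist','w_tip.png')
p2,_=load('s_tip'); c=cv2.resize(cv2.cvtColor(p2[150:270,250:430],cv2.COLOR_RGB2BGR),None,fx=4,fy=4,interpolation=cv2.INTER_CUBIC); cv2.imwrite('pics/s_tipc.png',c)
E
```

```text
6.2833 [ 0.56762505 -0.00631458  0.12005847] [-8.00217686e+01 -6.42375342e-02 -1.00239614e+02] [ 0.29608513  0.61738966 -1.97685526] [-0.01188646  0.07856142 -0.04371515] 0.010098970934389613
pivot est [0.42751842 0.01894339 0.07511042]
```

View pics/s_tipc.png

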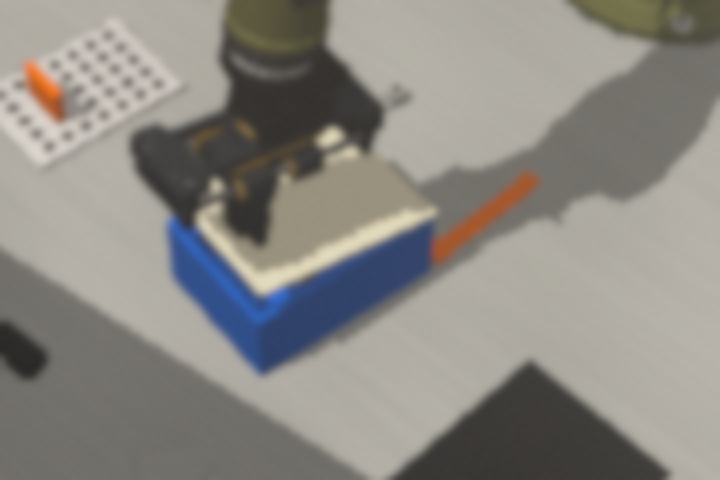

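View pics/w_tip.png

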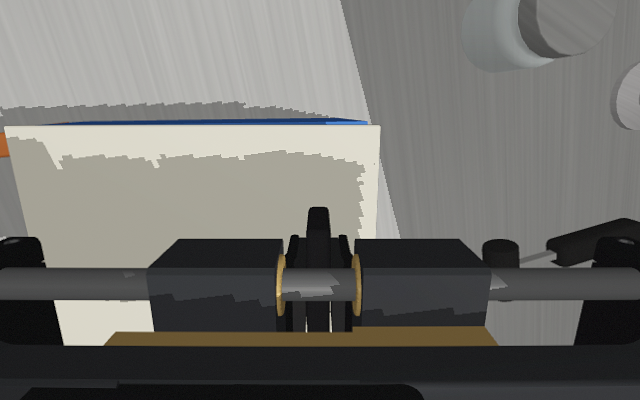

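Call:
move_arm([
  [0, -6, -1.1, 2.5, 0, 0],
  [0, -12.3, -2.4, 5, 0, 0],
  [0, -18.1, -4.1, 7.5, 0, 0],
  [0, -24.1, -5.9, 10, 0, 0],
  [0, -30.2, -8, 12.5, 0, 0],
  [0, -36.2, -10.4, 15, 0, 0],
  [0, -36.2, -10.4, 15, 0, 0],
  [0, -36.2, -10.4, 15, 0, 0],
  [0, -36.2, -10.4, 15, 0, 0],
])

```text
time_s: 7.13
tool_pos: [0.5517, -0.0031, 0.1532]
tool_rot: [-65.2, 0.0, -100.3]
force: [-2.1, -0.4, 0.1]
grip_width: 0.01
```

```bash
python3 - <<'E'
from h import *
p,R,o=cur(); print(o['time_s'],p,o['tool_rot'],o['force'],o['wrist_torque'],o['grip_width'])
print('pivot est', R.apply(np.array([0,19.6,-148])/1000)+p)
p2,d=save('scene','s_tip2.png')
c=cv2.resize(cv2.cvtColor(p2[150:270,250:430],cv2.COLOR_RGB2BGR),None,fx=4,fy=4,interpolation=cv2.INTER_CUBIC); cv2.imwrite('pics/s_tip2c.png',c)
E
```

```text
7.1333 [ 0.55173687 -0.00314052  0.15320074] [-6.51632571e+01  2.00351803e-02 -1.00256556e+02] [-2.0542405  -0.44244544  0.09937267] [ 0.19252566  1.05087327 -0.02464064] 0.010003251038214358
pivot est [0.42767799 0.01933606 0.07324853]
```

View pics/s_tip2c.png

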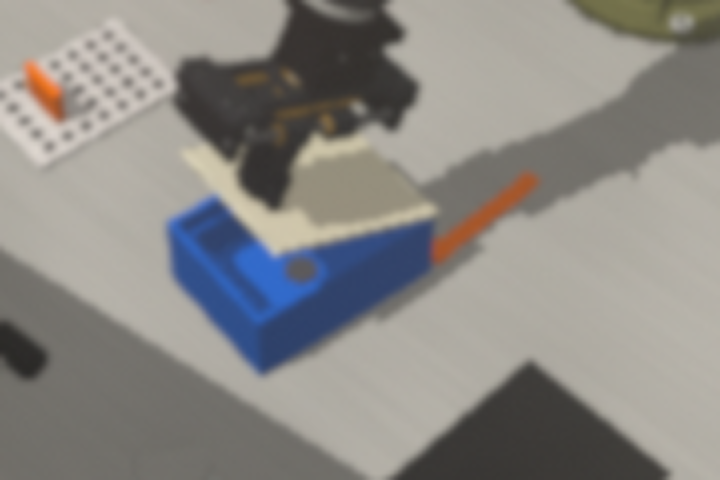

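The lid is tipped 25°. The 1 N·m wrist moment confirms the far edge is resting on the rim. Before carrying it, I'll double-check the mat centre from the scene camera.

```bash
python3 - <<'E'
from h import *
def box(c,yaw,L,W,z):
    h=np.radians(yaw);u=np.array([np.cos(h),np.sin(h)]);v=np.array([-u[1],u[0]])
    return np.array([[*(np.array(c)+sx*L/2*u+sy*W/2*v),z] for sx,sy in[(1,1),(1,-1),(-1,-1),(-1,1)]])
B={'mat':box((.5506,.2677),-3.05,.19,.15,.003),'lid':box((.5156,.0033),-10.35,.178,.128,.08),'pl':box((.5043,-.2884),-8.15,.16,.11,.006)}
for n,(x0,y0,x1,y1,f) in {'scene':(240,140,440,310,4),'top':(200,150,450,260,3.2)}.items():
    p,_=load(n+'1'); C=cam(n); im=cv2.resize(cv2.cvtColor(p,cv2.COLOR_RGB2BGR)[y0:y1,x0:x1],None,fx=f,fy=f,interpolation=cv2.INTER_NEAREST)
    for k,b in B.items():
        q=(proj(b,C)-[x0,y0]+0.5)*f; cv2.polylines(im,[q.astype(int)],True,(0,255,0),1)
    cv2.imwrite(f'pics/ov_{n}.png',im)
E
```

```text
(no output)
```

View pics/ov_scene.png

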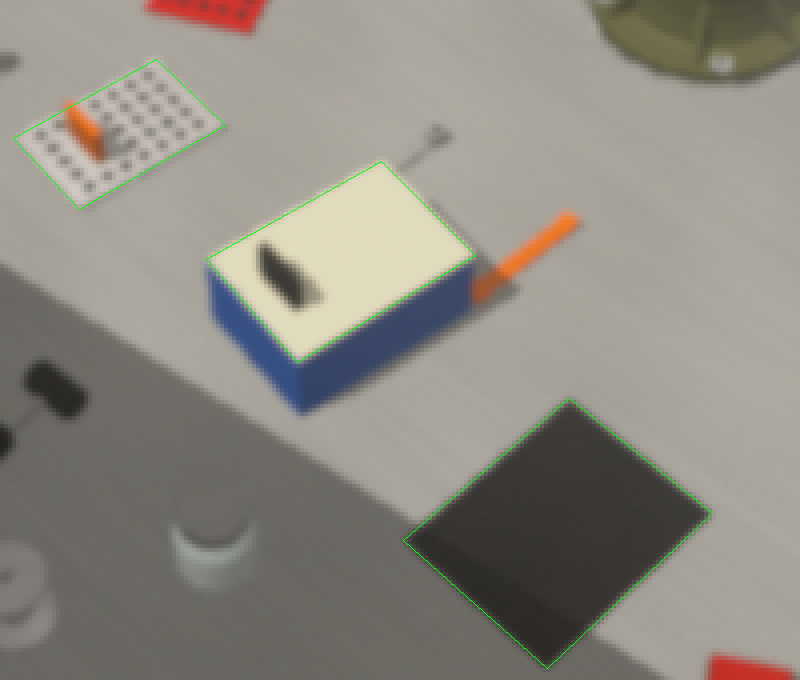

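View pics/ov_top.png

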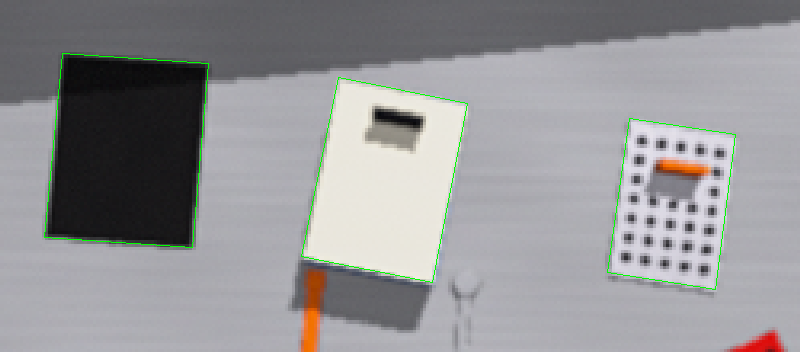

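The mat and lid outlines match in both views. Now I'll lift the lid straight off, level it and carry it over the mat.

```bash
python3 - <<'E'
from h import *
p,R,o=cur()
print(delta(p+[0,0,.04],R).tolist(),delta(p+[0,0,.08],R).tolist())
print(delta([.611,.265,.16],Rtool(-3)).tolist())
E
```

```text
[-0.0, -36.3, 16.8, 0.0, 0.0, 0.0] [-0.0, -72.6, 33.6, 0.0, 0.0, 0.0]
[-274.4, -1.7, 12.4, -24.8, -7.15, 1.54]
```

Call:
move_arm([
  [0, -18, 8.4, 0, 0, 0],
  [0, -36.3, 16.8, 0, 0, 0],
  [0, -54, 25, 0, 0, 0],
  [0, -72.5, 33.5, 0, 0, 0],
  [-30, -72, 31, -3, -1, 0],
  [-60, -66, 29, -7, -2, 0.4],
  [-95, -55, 26, -12, -3, 0.8],
  [-130, -45, 23, -17, -5, 1],
  [-165, -32, 20, -21, -6, 1.3],
  [-200, -22, 17, -24.8, -7.2, 1.5],
  [-235, -12, 14, -24.8, -7.2, 1.5],
  [-260, -5, 13, -24.8, -7.2, 1.5],
  [-274.5, -1.7, 12.4, -24.8, -7.2, 1.5],
  [-274.5, -1.7, 12.4, -24.8, -7.2, 1.5],
  [-274.5, -1.7, 12.4, -24.8, -7.2, 1.5],
  [-274.5, -1.7, 12.4, -24.8, -7.2, 1.5],
])

```text
time_s: 8.52
tool_pos: [0.6118, 0.2634, 0.1598]
tool_rot: [-89.9, -0.2, -93.1]
force: [0.4, -1.2, -0.4]
grip_width: 0.0098
```

```bash
python3 - <<'E'
from h import *
p,R,o=cur(); print(o['time_s'],p,o['tool_rot'],o['force'],o['wrist_torque'],o['grip_width'])
print(delta([.611,.2648,.045],Rtool(-3)).tolist(),delta([.611,.2648,.0286],Rtool(-3)).tolist())
C=cam('wrist');p2,d=save('wrist','w_carry.png')
E
```

```text
8.5167 [0.61183494 0.26344861 0.15984272] [-89.87689507  -0.16566283 -93.05205474] [ 0.35077036 -1.19114919 -0.36790458] [-0.05214306 -0.11045364  0.04901546] 0.009819920340728561
[-1.6, 114.8, -1.2, -0.12, -0.05, 0.17] [-1.7, 131.2, -1.2, -0.12, -0.05, 0.17]
```

View pics/w_carry.png

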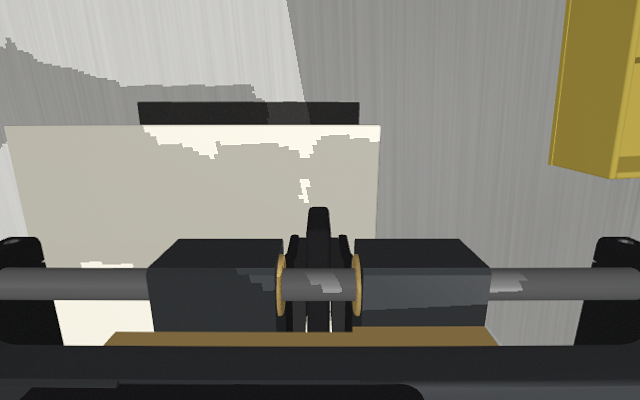

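The lid is held the same as before, with the mat behind it at rows 102–125. Now I'll lower it.

Call:
move_arm([
  [-1.6, 30, -1.2, 0, 0, 0],
  [-1.6, 60, -1.2, 0, 0, 0],
  [-1.6, 90, -1.2, 0, 0, 0],
  [-1.6, 108, -1.2, 0, 0, 0],
  [-1.6, 118, -1.2, 0, 0, 0],
  [-1.6, 123, -1.2, 0, 0, 0],
  [-1.6, 126, -1.2, 0, 0, 0],
  [-1.6, 128, -1.2, 0, 0, 0],
  [-1.6, 130, -1.2, 0, 0, 0],
  [-1.6, 131, -1.2, 0, 0, 0],
  [-1.6, 131, -1.2, 0, 0, 0],
])

```text
time_s: 9.48
tool_pos: [0.6107, 0.2667, 0.0303]
tool_rot: [-89.8, -0.1, -93.0]
force: [-0.8, 1.0, -0.6]
grip_width: 0.01
```

```bash
python3 - <<'E'
from h import *
p,R,o=cur(); print(o['time_s'],p,o['tool_rot'],o['force'],o['wrist_torque'],o['grip_width'])
E
```

```text
9.4833 [0.61068652 0.26665513 0.03025401] [-8.97774185e+01 -8.64254962e-02 -9.29527208e+01] [-0.76897552  1.04189334 -0.62628914] [ 0.00517552 -0.12348294  0.02617138] 0.009998171162143014
```

Call:
move_arm([
  [0.8, 0.5, 0, 0, 0, 0],
  [1.5, 1, 0, 0, 0, 0],
  [1.5, 1.5, 0, 0, 0, 0],
  [1.5, 2, 0, 0, 0, 0],
  [1.5, 2, 0, 0, 0, 0],
  [1.5, 2, 0, 0, 0, 0],
])

```text
time_s: 9.98
tool_pos: [0.6104, 0.265, 0.0286]
tool_rot: [-89.8, -0.1, -93.0]
force: [-1.4, -1.4, 5.3]
grip_width: 0.0098
```

```bash
python3 - <<'E'
from h import *
p,R,o=cur(); print(o['time_s'],p,o['tool_rot'],o['force'],o['wrist_torque'],o['grip_width'])
E
```

```text
9.9833 [0.61044484 0.26501792 0.0285784 ] [-89.80780516  -0.11472612 -92.96787291] [-1.44398715 -1.39122483  5.27622761] [-0.21423735  0.43894621 -0.03111409] 0.009794804640978826
```

The lid touched down at the expected height with about 5 N. I'll release it and retreat upward.

Call:
move_arm([
  [0, 0, 0, 0, 0, 0],
  [0, 0, 0, 0, 0, 0],
  [0, 0, 0, 0, 0, 0],
  [0, 0, 0, 0, 0, 0],
  [0, -10, 0, 0, 0, 0],
  [0, -40, 0, 0, 0, 0],
  [0, -80, 0, 0, 0, 0],
  [0, -120, 0, 0, 0, 0],
  [0, -160, 0, 0, 0, 0],
  [0, -200, 0, 0, 0, 0],
  [0, -200, 0, 0, 0, 0],
], claw=40)

```text
time_s: 10.9
tool_pos: [0.6126, 0.2684, 0.2381]
tool_rot: [-89.1, 0.3, -92.9]
force: [0.3, 1.7, 0.7]
grip_width: 0.0403
```

```bash
python3 - <<'E'
from h import *
p,R,o=cur(); print(o['time_s'],p,o['tool_rot'],o['force'],o['grip_width'])
C=cam('wrist');p2,d=save('wrist','w_rel.png'); np.save('pics/w_rel_C.npy',np.array(C,dtype=object),allow_pickle=True)
print('tubview',delta([.515,-.056,.30],Rtool(-10)).tolist())
E
```

```text
10.9 [0.61264276 0.26838361 0.23808519] [-89.09453787   0.2892169  -92.93617371] [0.31950077 1.69407158 0.66375972] 0.040278574294427466
tubview [327.8, -67.8, -79.1, -0.66, 7.06, -0.2]
```

View pics/w_rel.png

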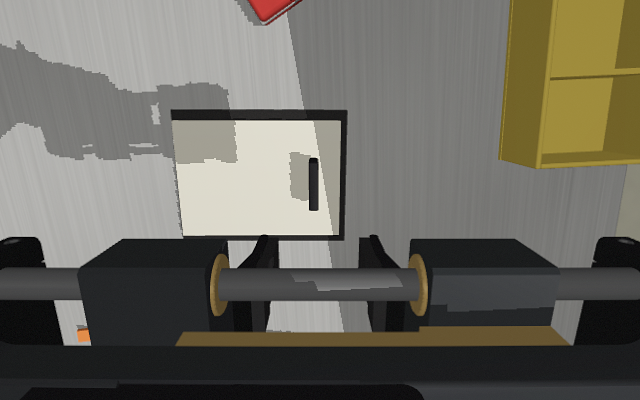

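```bash
python3 - <<'E'
from h import *
def HS(p): return cv2.cvtColor(p,cv2.COLOR_RGB2HSV).astype(int)
def show(n,r): print(n,'c',np.round(r[0],1),'size',np.round(r[1],1),'ang',round(r[2],2))
p,d=load('w_rel'); C=tuple(np.load('pics/w_rel_C.npy',allow_pickle=True)); h=HS(p)
m=(h[...,2]>130)&(h[...,1]>9)&(h[...,0]>15)&(h[...,0]<40); m[:,:172]&=True
l=comp(m,(230,200)); l=cv2.morphologyEx(l.astype(np.uint8),cv2.MORPH_OPEN,np.ones((3,3))); show('lid',rect(l,C,.014))
for q in [(190,130),(190,230),(335,230),(330,125),(260,180)]: print(q,atd([q],[d[q[1],q[0]]],C).round(4))
# mat corners by eye
for q in [(171,110),(347,110),(343,240)]: print(q,atz([q],C,.003).round(4))
p,d=save('top','top2.png'); C=cam('top'); h=HS(p)
l=comp((h[...,2]>180)&(h[...,1]>7)&(h[...,0]<40),(230,215)); show('lid top',rect(l,C,.014)); 
c=cv2.resize(cv2.cvtColor(p[150:250,190:440],cv2.COLOR_RGB2BGR),None,fx=3.2,fy=3.2,interpolation=cv2.INTER_CUBIC); cv2.imwrite('pics/top2c.png',c)
E
```

```text
lid c [550.3 268.1] size [127.7 177.6] ang 86.92
(190, 130) [[0.4841 0.3253 0.0154]]
(190, 230) [[0.468  0.2151 0.0153]]
(335, 230) [[0.632  0.205  0.0132]]
(330, 125) [[0.6313 0.3226 0.0146]]
(260, 180) [[0.5523 0.2679 0.0147]]
(171, 110) [[0.4625 0.3469 0.003 ]]
(347, 110) [[0.6508 0.3369 0.003 ]]
(343, 240) [[0.6415 0.1883 0.003 ]]
lid top c [574.2  -2.2] size [1320.1 2195.9] ang 1.14
```

View pics/top2c.png

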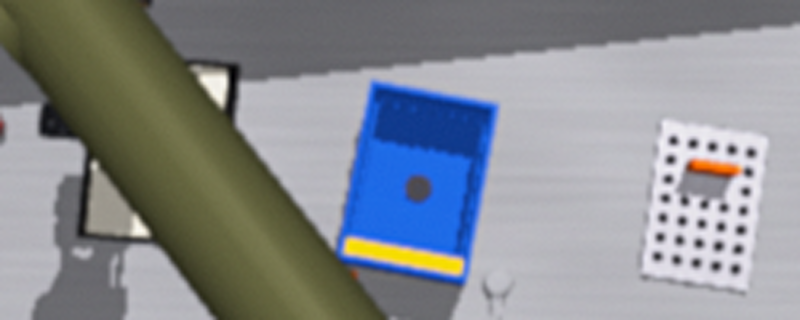

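The lid lies flat at (550.3, 268.1) mm against a mat centre of about (551, 268), and its yaw matches the mat. Next I'll look into the tub with the wrist camera.

Call:
move_arm([
  [328, -68, -79, -0.7, 7, -0.2],
  [328, -68, -79, -0.7, 7, -0.2],
  [328, -68, -79, -0.7, 7, -0.2],
  [328, -68, -79, -0.7, 7, -0.2],
  [328, -68, -79, -0.7, 7, -0.2],
  [328, -68, -79, -0.7, 7, -0.2],
  [328, -68, -79, -0.7, 7, -0.2],
  [328, -68, -79, -0.7, 7, -0.2],
  [328, -68, -79, -0.7, 7, -0.2],
  [328, -68, -79, -0.7, 7, -0.2],
  [328, -68, -79, -0.7, 7, -0.2],
])

```text
time_s: 11.92
tool_pos: [0.5131, -0.0583, 0.2949]
tool_rot: [-90.6, -0.3, -100.1]
force: [0.8, -0.1, 0.5]
grip_width: 0.0402
```

```bash
python3 - <<'E'
from h import *
p,R,o=cur(); print(o['time_s'],p,o['tool_rot'],o['force'],o['grip_width'])
C=cam('wrist');p2,d=save('wrist','w_tub.png'); np.save('pics/w_tub_C.npy',np.array(C,dtype=object),allow_pickle=True)
print([(np.round(a['point'],4).tolist(),round(a['score'],2)) for a in models.spot_in('tub_lip','wrist')[:2]])
save('scene','s_tub.png')
E
```

```text
11.9167 [ 0.51311446 -0.05829474  0.29489011] [ -90.61350387   -0.29496672 -100.05717527] [ 0.81750015 -0.10420015  0.53575537] 0.04020193791802704
[([0.5158, 0.0043, 0.007], 0.92)]
```

View pics/w_tub.png

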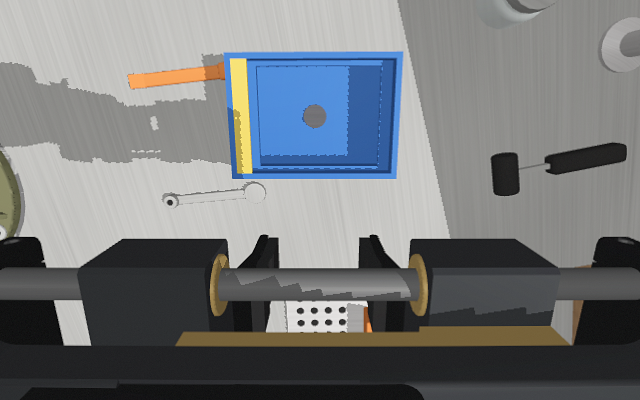

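```bash
python3 - <<'E'
from h import *
p,d=load('w_tub'); C=tuple(np.load('pics/w_tub_C.npy',allow_pickle=True)); h=cv2.cvtColor(p,cv2.COLOR_RGB2HSV).astype(int)
m=((h[...,1]>100)&(h[...,0]>100)&(h[...,0]<125))|((h[...,0]>18)&(h[...,0]<32)&(h[...,1]>90)); m[190:]=0
m=comp(m,(320,57)); r=rect(m,C,.075); print('rim@75',np.round(r[0],1),np.round(r[1],1),round(r[2],2))
for q in [(228,56),(398,56),(392,176),(237,176),(240,100),(248,150),(320,160),(395,110),(389,110),(255,100)]: print(q,p[q[1],q[0]],atd([q],[d[q[1],q[0]]],C).round(4))
# yellow
y=comp((h[...,0]>18)&(h[...,0]<32)&(h[...,1]>60)&(np.arange(640)[None]>228),(238,80)); r=rect(y,C,.075); print('yel',np.round(r[0],1),np.round(r[1],1),round(r[2],2))
# overlay
def box(c,yaw,x0,x1,y0,y1,z):
    a=np.radians(yaw);u=np.array([np.cos(a),np.sin(a)]);v=np.array([-u[1],u[0]])
    return np.array([[*(np.array(c)+x*u+y*v),z] for x,y in[(x0,y0),(x1,y0),(x1,y1),(x0,y1)]])
r=rect(m,C,.075); c=np.array(r[0])/1000; yaw=r[2]-90 if r[1][0]<r[1][1] else r[2]
x0,y0,x1,y1,f=215,40,415,190,4
im=cv2.resize(cv2.cvtColor(p,cv2.COLOR_RGB2BGR)[y0:y1,x0:x1],None,fx=f,fy=f,interpolation=cv2.INTER_NEAREST)
for b,col in [(box(c,yaw,-.089,.089,-.064,.064,.075),(0,255,0)),(box(c,yaw,-.083,.083,-.058,.058,.075),(0,255,255)),(box(c,yaw,-.061,.071,-.053,.053,.056),(255,255,255)),(box(c,yaw,-.083,-.067,-.058,.058,.075),(0,0,255))]:
    q=(proj(b,C)-[x0,y0]+0.5)*f; cv2.polylines(im,[q.astype(int)],True,col,1)
cv2.imwrite('pics/ov_tub.png',im)
E
```

```text
rim@75 [516.    2.6] [127.3 178.1] 80.05
(228, 56) [ 80 140 219] [[0.4431 0.0765 0.0741]]
(398, 56) [ 87 148 223] [[0.6095 0.0466 0.0748]]
(392, 176) [ 84 146 222] [[ 0.5891 -0.0728  0.0741]]
(237, 176) [ 50  93 159] [[ 0.4236 -0.0435  0.0749]]
(240, 100) [246 224 117] [[0.4455 0.0331 0.0758]]
(248, 150) [245 223 115] [[ 0.4421 -0.0181  0.0761]]
(320, 160) [ 51  94 158] [[ 0.5132 -0.0519  0.0072]]
(395, 110) [ 89 151 228] [[ 0.6001 -0.0044  0.0763]]
(389, 110) [ 53  96 160] [[ 0.5979 -0.0043  0.0549]]
(255, 100) [ 79 142 220] [[0.4571 0.0313 0.0563]]
yel [442.5  15.6] [114.3  16.6] 80.19
```

View pics/ov_tub.png

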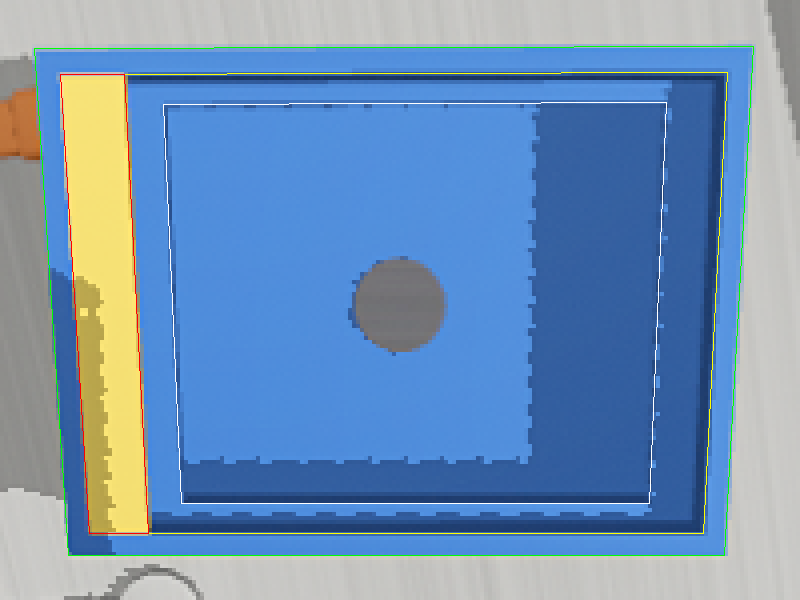

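The tub fit is good: centre (516.0, 2.6) mm, yaw −9.95°, and the overlay matches the rim, lip and ledge. Now I'll fetch the silver plate.

```bash
python3 - <<'E'
from h import *
print(delta([.539,-.2934,.15],Rtool(-8.15)).tolist(),delta([.539,-.2934,.023],Rtool(-8.15)).tolist())
E
```

```text
[229.2, 145.5, 66.7, 0.6, -1.6, 0.26] [228.6, 272.5, 68.0, 0.6, -1.6, 0.26]
```

Call:
move_arm([
  [229, 80, 66, 0.6, -1.6, 0.3],
  [229, 80, 66, 0.6, -1.6, 0.3],
  [229, 80, 66, 0.6, -1.6, 0.3],
  [229, 80, 66, 0.6, -1.6, 0.3],
  [229, 110, 67, 0.6, -1.6, 0.3],
  [229, 145, 67, 0.6, -1.6, 0.3],
  [229, 185, 67, 0.6, -1.6, 0.3],
  [229, 215, 67.5, 0.6, -1.6, 0.3],
  [229, 215, 67.5, 0.6, -1.6, 0.3],
  [229, 215, 67.5, 0.6, -1.6, 0.3],
])

```text
time_s: 12.9
tool_pos: [0.5349, -0.2934, 0.0745]
tool_rot: [-90.5, 0.3, -98.3]
force: [-0.8, 0.6, -1.8]
grip_width: 0.04
```

```bash
python3 - <<'E'
from h import *
p,R,o=cur(); print(o['time_s'],p,o['tool_rot'],o['force'],o['grip_width'])
print(delta([.539,-.2934,.023],Rtool(-8.15)).tolist())
save('wrist','w_pg.png')
E
```

```text
12.9 [ 0.5349374  -0.29342685  0.07452975] [-90.5395337    0.29513149 -98.27090236] [-0.82163406  0.6030707  -1.83718708] 0.039983397252762155
[-0.3, 51.5, 4.5, 0.54, -0.12, -0.3]
```

View pics/w_pg.png

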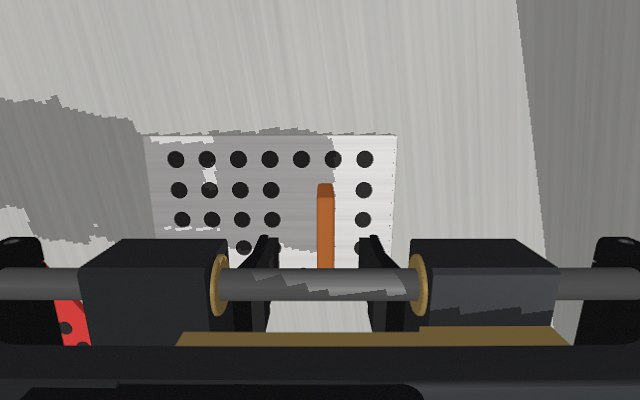

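The orange grip is at (325,225) and the finger midline at 318, which agrees with the 4.5 mm correction. I'll descend and grip.

Call:
move_arm([
  [0, 5, 4.5, 0.5, 0, -0.3],
  [0, 15, 4.5, 0.5, 0, -0.3],
  [0, 28, 4.5, 0.5, 0, -0.3],
  [0, 38, 4.5, 0.5, 0, -0.3],
  [0, 45, 4.5, 0.5, 0, -0.3],
  [0, 49, 4.5, 0.5, 0, -0.3],
  [0, 51, 4.5, 0.5, 0, -0.3],
  [0, 51, 4.5, 0.5, 0, -0.3],
  [0, 51, 4.5, 0.5, 0, -0.3],
])

```text
time_s: 13.7
tool_pos: [0.5432, -0.297, 0.0309]
tool_rot: [-89.4, -0.3, -98.4]
force: [-0.5, 0.1, 0.2]
grip_width: 0.0401
```

Call:
move_arm([
  [0, 0, 0, 0, 0, 0],
  [0, 0, 0, 0, 0, 0],
  [0, 0, 0, 0, 0, 0],
  [0, 0, 0, 0, 0, 0],
  [0, 0, 0, 0, 0, 0],
  [0, 0, 0, 0, 0, 0],
  [0, 0, 0, 0, 0, 0],
], claw=0, newtons=45)

```text
time_s: 14.28
tool_pos: [0.5424, -0.2969, 0.0306]
tool_rot: [-89.5, -0.3, -98.4]
force: [-1.8, 0.1, 0.8]
grip_width: 0.0097
```

```bash
python3 - <<'E'
from h import *
p,R,o=cur(); print(o['time_s'],p,o['tool_rot'],o['force'],o['grip_width'])
h=np.radians(-8.15);print('TCP in plate frame', ((p[0]-.5043)*np.cos(h)+(p[1]+.2884)*np.sin(h))*1000, (-(p[0]-.5043)*np.sin(h)+(p[1]+.2884)*np.cos(h))*1000, (p[2]-.003)*1000)
E
```

```text
14.2833 [ 0.54244579 -0.29688227  0.03064519] [-89.49093631  -0.33512982 -98.35012467] [-1.76519541  0.07931321  0.76459803] 0.009674745763554314
TCP in plate frame 38.96302231205141 -2.9888551946201667 27.645190412416845
```

The grasp ended about 7 mm higher than planned because the arm hadn't settled, but pad overlap is still 26 mm, so it's sound. I'll lift the plate, let the arm settle and look at it in the hand.

Call:
move_arm([
  [0, -5, 0, 0, 0, 0],
  [0, -15, 0, 0, 0, 0],
  [0, -40, 0, 0, 0, 0],
  [0, -70, 0, 0, 0, 0],
  [0, -100, 0, 0, 0, 0],
  [0, -130, 0, 0, 0, 0],
  [0, -155, 0, 0, 0, 0],
  [0, -165, 0, 0, 0, 0],
  [0, -165, 0, 0, 0, 0],
  [0, -165, 0, 0, 0, 0],
  [0, -165, 0, 0, 0, 0],
  [0, -165, 0, 0, 0, 0],
])

```text
time_s: 15.28
tool_pos: [0.5403, -0.2952, 0.1932]
tool_rot: [-89.6, -0.2, -98.3]
force: [0.2, 0.2, -1.9]
grip_width: 0.0095
```

```bash
python3 - <<'E'
from h import *
p,R,o=cur(); print(o['time_s'],p,o['tool_rot'],o['force'],o['wrist_torque'],o['grip_width'])
C=cam('wrist');save('wrist','w_pl.png'); np.save('pics/w_pl_C.npy',np.array([C,p,R.as_matrix()],dtype=object),allow_pickle=True)
E
```

```text
15.2833 [ 0.54031894 -0.29515887  0.19321501] [-89.62439869  -0.23120565 -98.347847  ] [ 0.16312109  0.22508733 -1.91116579] [-0.03593361 -0.13692536  0.03864182] 0.009548145947988052
```

View pics/w_pl.png

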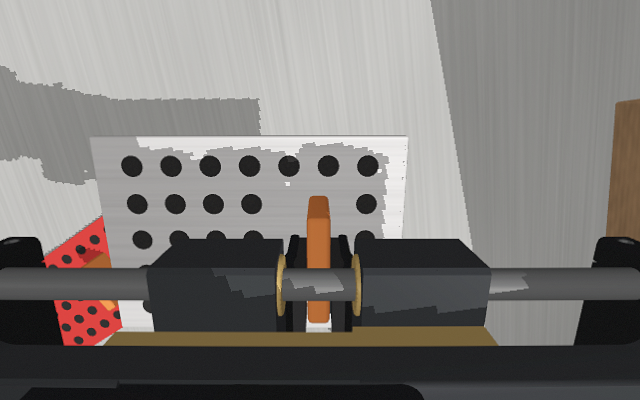

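```bash
python3 - <<'E'
from h import *
C,p,R=np.load('pics/w_pl_C.npy',allow_pickle=True); C=tuple(C); R=np.array(R,float);p=np.array(p,float)
im,d=load('w_pl')
x0,y0=80,125
for (a,b,n) in [(80,120,'L'),(370,120,'R')]:
    c=cv2.resize(cv2.cvtColor(im[b:b+50,a:a+50],cv2.COLOR_RGB2BGR),None,fx=8,fy=8,interpolation=cv2.INTER_NEAREST); cv2.imwrite(f'pics/c{n}.png',c)
cv2.imwrite('pics/cLR.png',np.hstack([cv2.imread('pics/cL.png'),cv2.imread('pics/cR.png')]))
T=lambda X:(np.array(X)-p)@R*1000
for q in [(150,185),(190,150),(380,150),(230,220),(270,150),(360,225),(110,150),(400,145)]:
    print(q,T(atd([q],[d[q[1],q[0]]],C)).round(1))
m=d>0
v,u=np.mgrid[140:235,95:405]; v=v.ravel();u=u.ravel(); X=T(atd(np.c_[u,v],d[v,u],C)); k=(X[:,1]>15)&(X[:,1]<40); X=X[k]
A=np.c_[X[:,0],X[:,2],np.ones(len(X))]; s=np.linalg.lstsq(A,X[:,1],rcond=None)[0]; res=X[:,1]-A@s; k=abs(res)<4; s=np.linalg.lstsq(A[k],X[k,1],rcond=None)[0]; print('plane y=',s[:2],'(slopes) at origin',s[2], 'n',k.sum(),'deg',np.degrees(np.arctan(s[:2])))
E
```

```text
(150, 185) [[-32.8  24.5 -87.2]]
(190, 150) [[-50.7  24.9 -64.9]]
(380, 150) [[-50.9  23.   30.7]]
(230, 220) [[-14.   23.7 -46.7]]
(270, 150) [[-50.7  24.8 -24.4]]
(360, 225) [[-10.8  24.8  22.2]]
(110, 150) [[ -50.9   24.2 -105.2]]
(400, 145) [[-53.2  24.4  40.9]]
plane y= [0.00565243 0.00068417] (slopes) at origin 24.136419567454315 n 28105 deg [0.32385673 0.03920032]
```

View pics/cLR.png

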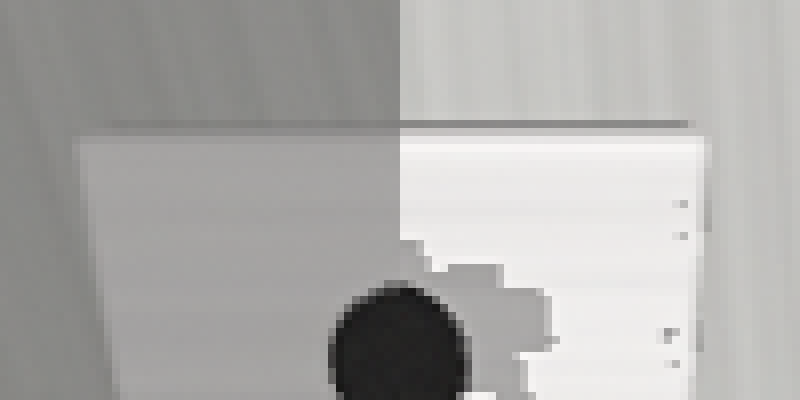

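```bash
python3 - <<'E'
from h import *
C,p,R=np.load('pics/w_pl_C.npy',allow_pickle=True); C=tuple(C); R=np.array(R,float);p=np.array(p,float)
o,r,_=rays([(89.3,136.2),(407.9,136.3)],C)
oT=(o-p)@R; rT=r@R
for yy in (.0241,.0246): print((oT+rT*((yy-oT[1])/rT[:,1])[:,None])*1000)
E
```

```text
[[ -57.83203092   24.1        -114.53111717]
 [ -57.56284893   24.1          44.52507294]]
[[ -57.79445198   24.6        -114.856793  ]
 [ -57.52450421   24.6          44.65188431]]
```

The plate in the hand measures 159.3 mm long, centred on the tool at (−2.7, 27, −35) mm, parallel to the jaws within 0.1° and level. I'll work out the insertion poses.

```bash
cat >> h.py <<'E'
TC=np.array([.516,.0026]); TY=-9.95
def tub(x,y,z):
    a=np.radians(TY); return np.array([TC[0]+(x*np.cos(a)-y*np.sin(a))/1000,TC[1]+(x*np.sin(a)+y*np.cos(a))/1000,z/1000])
OFF=np.array([-2.7,27.4,-115])/1000
def ins(x,z,th,y=0):
    R=Rtool(TY+.1,th); return tub(x,y,z)-R.apply(OFF),R
def tongue():
    p,R,o=cur(); t=p+R.apply(OFF); a=np.radians(TY); d=t[:2]-TC
    zz=R.as_matrix()[:,2]; xx=R.as_matrix()[:,0]
    return 'tongue tub x %.1f y %.1f z %.1f tilt %.2f yaw err %.2f roll %.2f'%((d[0]*np.cos(a)+d[1]*np.sin(a))*1e3,(-d[0]*np.sin(a)+d[1]*np.cos(a))*1e3,t[2]*1e3,np.degrees(np.arcsin(zz[2])),np.degrees(np.arctan2(zz[1],zz[0]))-TY-.1,np.degrees(np.arcsin(xx[2])))
E
python3 - <<'E'
from h import *
print(tongue())
for w in [(-60,125,0),(-60,125,12)]: print(w,ins(*w)[0].round(4),delta(*ins(*w)).tolist())
E
```

```text
tongue tub x -39.3 y -289.7 z 165.3 tilt 0.40 yaw err 1.50 roll 0.24
(-60, 125, 0) [ 0.5697 -0.0094  0.1524] [-287.2, 39.8, -12.8, -0.4, 1.5, 0.23]
(-60, 125, 12) [ 0.5617 -0.008   0.1757] [-287.4, 16.4, -20.9, 11.6, 1.52, 0.07]
```

Call:
move_arm([
  [-25, 0, 0, 1, 0, 0],
  [-60, 0, -5, 3, 0.5, 0],
  [-100, 3, -10, 5, 1, 0],
  [-140, 6, -14, 8, 1.5, 0],
  [-180, 9, -18, 10, 1.5, 0],
  [-215, 12, -20, 11.6, 1.5, 0],
  [-245, 15, -21, 11.6, 1.5, 0],
  [-270, 16, -21, 11.6, 1.5, 0],
  [-283, 16.4, -21, 11.6, 1.5, 0],
  [-287.4, 16.4, -21, 11.6, 1.5, 0],
  [-287.4, 16.4, -21, 11.6, 1.5, 0],
  [-287.4, 16.4, -21, 11.6, 1.5, 0],
  [-287.4, 16.4, -21, 11.6, 1.5, 0],
  [-287.4, 16.4, -21, 11.6, 1.5, 0],
  [-287.4, 16.4, -21, 11.6, 1.5, 0],
])

```text
time_s: 16.58
tool_pos: [0.5625, -0.0098, 0.1773]
tool_rot: [-77.8, -0.2, -100.0]
force: [0.8, 0.5, -2.0]
grip_width: 0.0095
```

```bash
python3 - <<'E'
from h import *
p,R,o=cur(); print(o['time_s'],p,o['force'],o['wrist_torque'],o['grip_width']); print(tongue())
for w in [(-60,100,12),(-60,80,12),(-60,63,12),(-79.5,62,12)]: print(w,delta(*ins(*w)).tolist())
C=cam('wrist');save('wrist','w_A.png'); np.save('pics/w_A_C.npy',np.array([C,p,R.as_matrix()],dtype=object),allow_pickle=True); save('scene','s_A.png')
im,_=load('s_A'); cv2.imwrite('pics/s_Ac.png',cv2.resize(cv2.cvtColor(im[130:270,230:430],cv2.COLOR_RGB2BGR),None,fx=4,fy=4,interpolation=cv2.INTER_CUBIC))
E
```

```text
16.5833 [ 0.56251235 -0.00978363  0.17726463] [ 0.78001043  0.54637071 -2.02504733] [ 0.0606948   0.25791068 -0.05413171] 0.00950682054279067
tongue tub x -58.7 y -1.6 z 126.2 tilt 12.17 yaw err -0.08 roll 0.17
(-60, 100, 12) [-1.7, 25.7, -6.7, -0.17, -0.08, 0.19]
(-60, 80, 12) [-1.8, 45.3, -10.9, -0.17, -0.08, 0.19]
(-60, 63, 12) [-1.8, 61.9, -14.5, -0.17, -0.08, 0.19]
(-79.5, 62, 12) [-1.8, 58.7, -33.8, -0.17, -0.08, 0.19]
```

View pics/w_A.png

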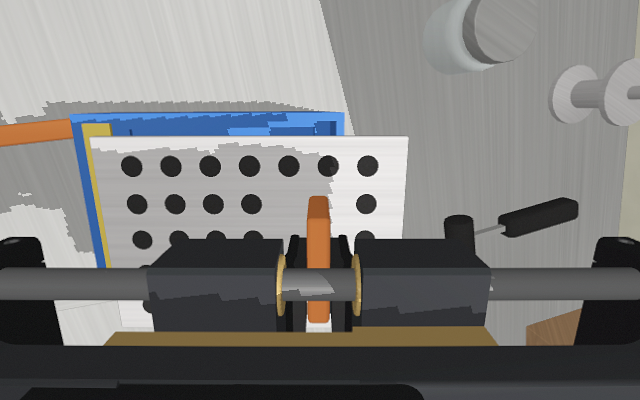

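View pics/s_Ac.png

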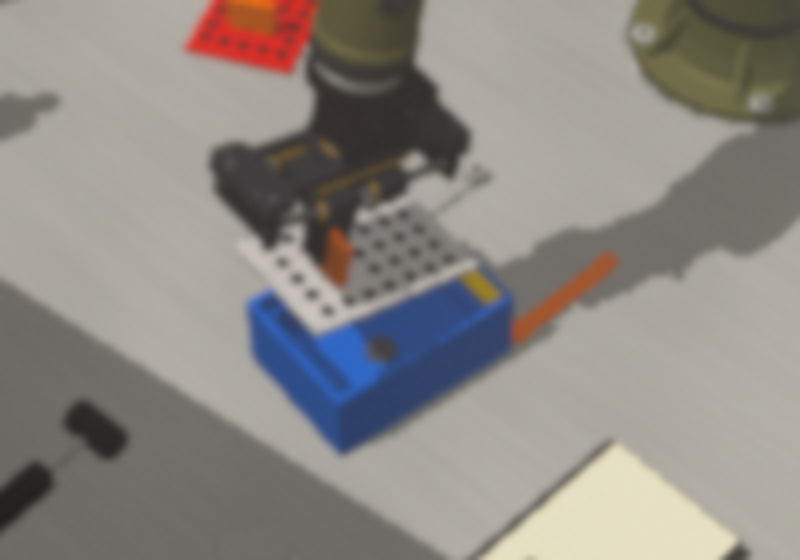

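The plate is hovering tilted 12° over the tub with its grip end up. I'll lower it to just above the rim and check the side clearances.

Call:
move_arm([
  [-0.5, 10, -3, -0.1, -0.1, 0.2],
  [-1, 20, -6, -0.1, -0.1, 0.2],
  [-1.7, 30, -8, -0.1, -0.1, 0.2],
  [-1.7, 38, -10, -0.1, -0.1, 0.2],
  [-1.7, 42, -10.5, -0.1, -0.1, 0.2],
  [-1.7, 42, -10.5, -0.1, -0.1, 0.2],
  [-1.7, 42, -10.5, -0.1, -0.1, 0.2],
  [-1.7, 42, -10.5, -0.1, -0.1, 0.2],
  [-1.7, 42, -10.5, -0.1, -0.1, 0.2],
])

```text
time_s: 17.43
tool_pos: [0.562, -0.0065, 0.1348]
tool_rot: [-77.8, 0.0, -99.7]
force: [-1.1, -0.1, -0.9]
grip_width: 0.0092
```

```bash
python3 - <<'E'
from h import *
p,R,o=cur(); print(o['time_s'],p,o['force'],o['wrist_torque'],o['grip_width']); print(tongue())
for w in [(-60,62.5,12),(-79.5,62,12)]: print(w,delta(*ins(*w)).tolist())
C=cam('wrist');im,d=save('wrist','w_B.png'); np.save('pics/w_B_C.npy',np.array([C,p,R.as_matrix()],dtype=object),allow_pickle=True)
cv2.imwrite('pics/w_Bc.png',cv2.resize(cv2.cvtColor(im[90:240,50:350],cv2.COLOR_RGB2BGR),None,fx=2.6,fy=2.6,interpolation=cv2.INTER_CUBIC))
E
```

```text
17.4333 [ 0.56203126 -0.00653442  0.13476299] [-1.11162063 -0.11946132 -0.91672797] [0.00294002 0.23637643 0.02794715] 0.009197656225717821
tongue tub x -59.7 y 1.2 z 83.8 tilt 12.15 yaw err 0.15 roll -0.02
(-60, 62.5, 12) [1.5, 21.0, -4.7, -0.15, 0.14, -0.05]
(-79.5, 62, 12) [1.4, 17.4, -23.8, -0.15, 0.14, -0.05]
```

View pics/w_Bc.png

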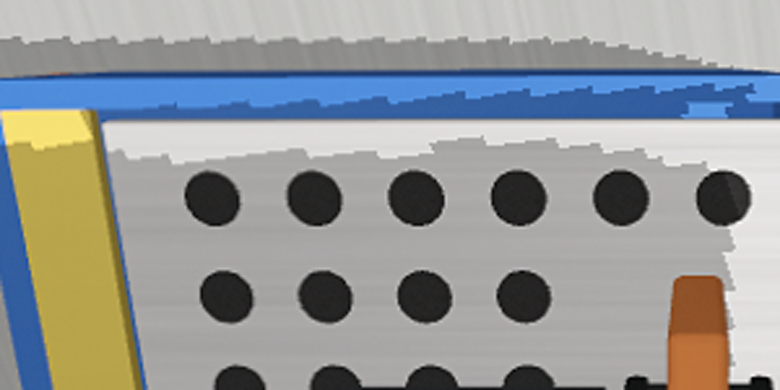

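Call:
move_arm([
  [0.6, 3, -1, -0.1, 0.1, 0],
  [1.2, 7, -2, -0.1, 0.1, 0],
  [1.2, 12, -3, -0.1, 0.1, 0],
  [1.2, 16, -4, -0.1, 0.1, 0],
  [1.2, 19, -4.5, -0.1, 0.1, 0],
  [1.2, 20.5, -4.7, -0.1, 0.1, 0],
  [1.2, 20.5, -4.7, -0.1, 0.1, 0],
  [1.2, 20.5, -4.7, -0.1, 0.1, 0],
  [1.2, 20.5, -4.7, -0.1, 0.1, 0],
])

```text
time_s: 18.23
tool_pos: [0.5612, -0.0076, 0.1133]
tool_rot: [-78.0, 0.0, -99.8]
force: [0.8, -0.1, -2.2]
grip_width: 0.0098
```

```bash
python3 - <<'E'
from h import *
p,R,o=cur(); print(o['time_s'],p,o['force'],o['wrist_torque'],o['grip_width']); print(tongue())
for w in [(-60,62.5,12),(-79.5,62,12)]: print(w,delta(*ins(*w)).tolist())
C=cam('wrist');im,d=save('wrist','w_C.png'); np.save('pics/w_C_C.npy',np.array([C,p,R.as_matrix()],dtype=object),allow_pickle=True)
cv2.imwrite('pics/w_Cc.png',cv2.resize(cv2.cvtColor(im[90:240,50:350],cv2.COLOR_RGB2BGR),None,fx=2.6,fy=2.6,interpolation=cv2.INTER_CUBIC))
E
```

```text
18.2333 [ 0.56123888 -0.00761475  0.11332529] [ 0.83907176 -0.12192133 -2.16288839] [-0.00208857  0.19163443  0.02721744] 0.009786324443434686
tongue tub x -60.5 y 0.2 z 62.6 tilt 12.01 yaw err 0.05 roll -0.04
(-60, 62.5, 12) [0.3, 0.2, 0.4, -0.01, 0.05, -0.05]
(-79.5, 62, 12) [0.2, -3.4, -18.7, -0.01, 0.05, -0.05]
```

View pics/w_Cc.png

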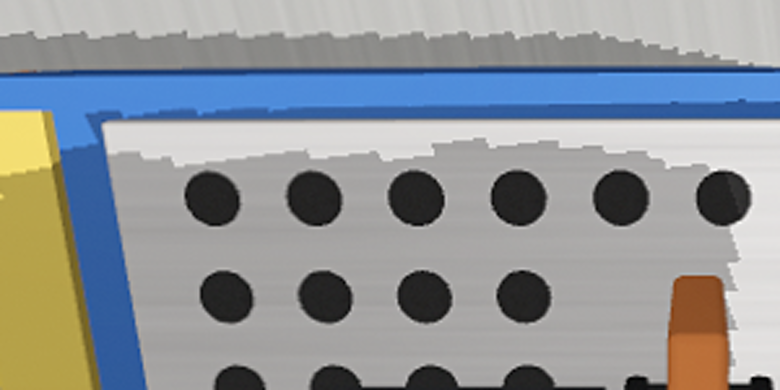

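The tongue is inside the tub, below lip height and about 7 mm clear of the lip edge, with no contact force. I'll slide it under the lip.

Call:
move_arm([
  [0, -0.6, -3.5, 0, 0, 0],
  [0.2, -1.2, -7, 0, 0, 0],
  [0.2, -2, -11, 0, 0, 0],
  [0.2, -2.6, -14.5, 0, 0, 0],
  [0.2, -3.1, -17, 0, 0, 0],
  [0.2, -3.4, -18.7, 0, 0, 0],
  [0.2, -3.4, -18.7, 0, 0, 0],
  [0.2, -3.4, -18.7, 0, 0, 0],
  [0.2, -3.4, -18.7, 0, 0, 0],
])

```text
time_s: 19.03
tool_pos: [0.5424, -0.0047, 0.1127]
tool_rot: [-78.0, 0.0, -99.8]
force: [-0.7, -0.4, -1.9]
grip_width: 0.0094
```

```bash
python3 - <<'E'
from h import *
p,R,o=cur(); print(o['time_s'],p,o['force'],o['wrist_torque'],o['grip_width']); print(tongue())
for w in [(-80,61.3,9),(-80,60.7,6),(-80,60,3),(-80,59,0)]: print(w,delta(*ins(*w)).tolist())
C=cam('wrist');im,d=save('wrist','w_D.png'); np.save('pics/w_D_C.npy',np.array([C,p,R.as_matrix()],dtype=object),allow_pickle=True)
cv2.imwrite('pics/w_Dc.png',cv2.resize(cv2.cvtColor(im[90:240,50:430],cv2.COLOR_RGB2BGR),None,fx=2.1,fy=2.1,interpolation=cv2.INTER_CUBIC))
E
```

```text
19.0333 [ 0.54244974 -0.00469022  0.11266394] [-0.65317636 -0.35399499 -1.91890924] [ 0.0556742   0.15795512 -0.00699214] 0.009438107640368981
tongue tub x -79.5 y -0.2 z 61.9 tilt 12.01 yaw err 0.04 roll -0.04
(-80, 61.3, 9) [-0.1, 6.6, 0.6, -3.01, 0.04, -0.05]
(-80, 60.7, 6) [-0.1, 13.3, 1.5, -6.01, 0.04, -0.05]
(-80, 60, 3) [-0.1, 20.1, 2.0, -9.01, 0.04, -0.05]
(-80, 59, 0) [-0.1, 27.3, 2.1, -12.01, 0.05, -0.05]
```

View pics/w_Dc.png

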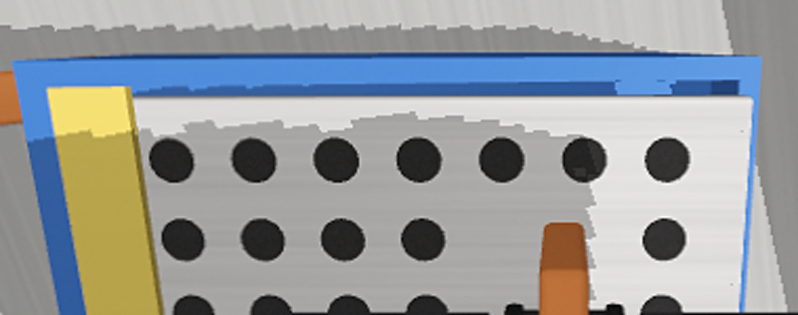

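The yellow lip now overlaps the plate's plain edge (crop 130,95–160,315). I'll lower the grip end while keeping hold of it.

Call:
move_arm([
  [0, 3.3, 0.3, -1.5, 0, 0],
  [0, 6.6, 0.6, -3, 0, 0],
  [0, 10, 1, -4.5, 0, 0],
  [0, 13.3, 1.5, -6, 0, 0],
  [0, 16.7, 1.8, -7.5, 0, 0],
  [0, 20.1, 2, -9, 0, 0],
  [0, 20.1, 2, -9, 0, 0],
  [0, 20.1, 2, -9, 0, 0],
  [0, 20.1, 2, -9, 0, 0],
])

```text
time_s: 19.83
tool_pos: [0.5482, -0.0055, 0.0933]
tool_rot: [-87.0, 0.0, -99.8]
force: [0.2, -0.8, -3.0]
grip_width: 0.0097
```

```bash
python3 - <<'E'
from h import *
p,R,o=cur(); print(o['time_s'],p,o['force'],o['wrist_torque'],o['grip_width']); print(tongue())
for w in [(-80,59.5,1),(-80,59,0)]: print(w,delta(*ins(*w)).tolist())
C=cam('wrist');im,d=save('wrist','w_E.png'); np.save('pics/w_E_C.npy',np.array([C,p,R.as_matrix()],dtype=object),allow_pickle=True)
cv2.imwrite('pics/w_Ec.png',cv2.resize(cv2.cvtColor(im[90:240,50:430],cv2.COLOR_RGB2BGR),None,fx=2.1,fy=2.1,interpolation=cv2.INTER_CUBIC))
E
```

```text
19.8333 [ 0.54824407 -0.00550031  0.09327279] [ 0.21930169 -0.83653446 -2.96587682] [ 0.03515798 -0.08843129 -0.03571225] 0.009693280311207366
tongue tub x -80.3 y 0.0 z 59.9 tilt 3.01 yaw err 0.06 roll -0.05
(-80, 59.5, 1) [0.1, 4.4, 1.1, -2.01, 0.06, -0.05]
(-80, 59, 0) [0.1, 7.0, 1.5, -3.01, 0.06, -0.05]
```

View pics/w_Ec.png

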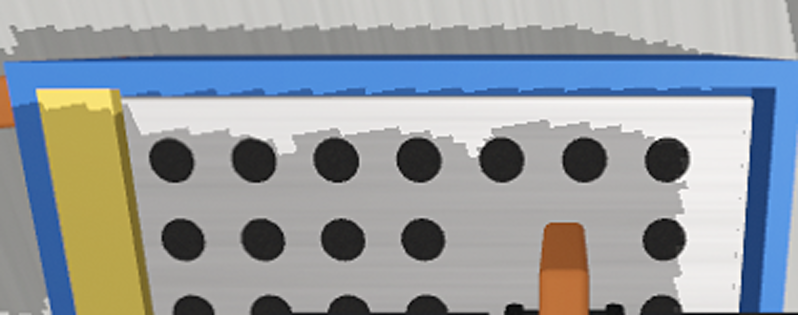

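The plate's far end is inside the wall with visible clearance and there's no contact force. I'll lower the last 3° gently.

Call:
move_arm([
  [0, 1.5, 0.4, -0.7, 0, 0],
  [0, 3, 0.7, -1.4, 0, 0],
  [0, 4.5, 1.1, -2, 0, 0],
  [0, 5.7, 1.3, -2.5, 0, 0],
  [0, 7, 1.5, -3, 0, 0],
  [0, 7.3, 1.5, -3, 0, 0],
  [0, 7.3, 1.5, -3, 0, 0],
  [0, 7.3, 1.5, -3, 0, 0],
  [0, 7.3, 1.5, -3, 0, 0],
])

```text
time_s: 20.63
tool_pos: [0.5506, -0.0059, 0.0866]
tool_rot: [-90.0, 0.0, -99.8]
force: [-1.2, 0.6, 3.6]
grip_width: 0.0097
```

```bash
python3 - <<'E'
from h import *
p,R,o=cur(); print(o['time_s'],p,o['force'],o['wrist_torque'],o['grip_width']); print(tongue())
print(delta(*ins(-80,58.5,0)).tolist())
C=cam('wrist');im,d=save('wrist','w_F.png')
T=lambda X:X
v,u=np.mgrid[138:160,115:400]; v=v.ravel();u=u.ravel(); k=d[v,u]>0; X=atd(np.c_[u,v][k],d[v,u][k],C); print(np.percentile(X[:,2],[10,50,90]))
k=abs(X[:,2]-np.median(X[:,2]))<.006; A=np.c_[X[:,:2]-[.516,.0026],np.ones(len(X))][k]; print('plane',np.linalg.lstsq(A,X[k,2],rcond=None)[0])
cv2.imwrite('pics/w_Fc.png',cv2.resize(cv2.cvtColor(im[90:240,50:430],cv2.COLOR_RGB2BGR),None,fx=2.1,fy=2.1,interpolation=cv2.INTER_CUBIC))
E
```

```text
20.6333 [ 0.55062095 -0.00593574  0.08663411] [-1.17795703  0.585155    3.57475419] [-0.24067091  0.10783107 -0.08869448] 0.009666693763852943
tongue tub x -79.4 y -0.0 z 59.1 tilt 0.05 yaw err 0.05 roll -0.04
[0.1, 0.7, -0.6, -0.05, 0.05, -0.04]
[0.06170197 0.06252981 0.06332165]
plane [0.00016841 0.00023254 0.06250911]
```

View pics/w_Fc.png

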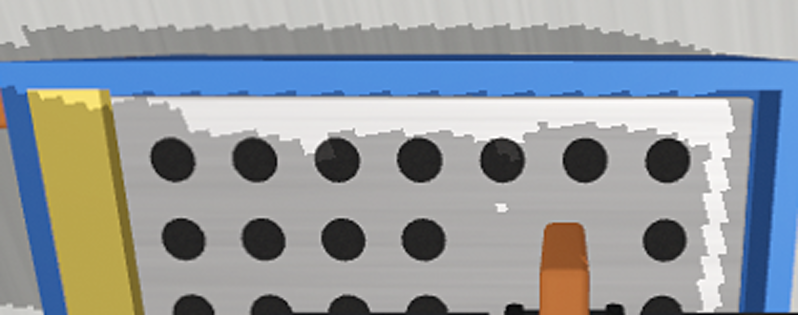

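The plate is seated: top at 62.5 mm (62 expected), slope about 0, and about 5.5 N of support against the hanging load. I'll release with a small opening and withdraw straight up.

Call:
move_arm([
  [0, 0.3, 0, 0, 0, 0],
  [0, 0.3, 0, 0, 0, 0],
  [0, 0.3, 0, 0, 0, 0],
])

```text
time_s: 20.93
tool_pos: [0.5506, -0.006, 0.0866]
tool_rot: [-89.9, 0.0, -99.8]
force: [-2.3, 0.8, 6.9]
grip_width: 0.01
```

Call:
move_arm([
  [0, 0, 0, 0, 0, 0],
  [0, 0, 0, 0, 0, 0],
  [0, 0, 0, 0, 0, 0],
  [0, 0, 0, 0, 0, 0],
  [0, 0, 0, 0, 0, 0],
  [0, -6, 0, 0, 0, 0],
  [0, -15, 0, 0, 0, 0],
  [0, -30, 0, 0, 0, 0],
  [0, -50, 0, 0, 0, 0],
  [0, -80, 0, 0, 0, 0],
  [0, -115, 0, 0, 0, 0],
  [0, -150, 0, 0, 0, 0],
  [60, -180, 0, 0, 0, 0],
  [60, -180, 0, 0, 0, 0],
  [60, -180, 0, 0, 0, 0],
  [60, -180, 0, 0, 0, 0],
], claw=30)

```text
time_s: 22.27
tool_pos: [0.5403, -0.0669, 0.2673]
tool_rot: [-89.9, 0.0, -100.0]
force: [0.8, -0.1, 0.8]
grip_width: 0.0299
```

```bash
python3 - <<'E'
from h import *
p,R,o=cur(); print(o['time_s'],p,o['force'],o['grip_width'])
C=cam('wrist');im,d=save('wrist','w_G.png'); np.save('pics/w_G_C.npy',np.array([C,p,R.as_matrix()],dtype=object),allow_pickle=True)
for q in [(270,80),(270,140),(360,80),(360,140),(310,100)]: print(q,atd([q],[d[q[1],q[0]]],C).round(4))
save('top','top3.png'); save('scene','s3.png')
im,_=load('s3'); cv2.imwrite('pics/s3c.png',cv2.resize(cv2.cvtColor(im[100:310,220:460],cv2.COLOR_RGB2BGR),None,fx=3.3,fy=2.8,interpolation=cv2.INTER_CUBIC))
E
```

```text
22.2667 [ 0.54030954 -0.0668961   0.26732795] [ 0.80828917 -0.10280509  0.76826012] 0.029890532314935568
(270, 80) [[0.5116 0.0373 0.0623]]
(270, 140) [[ 0.4997 -0.019   0.0634]]
(360, 80) [[0.5975 0.0221 0.0626]]
(360, 140) [[ 0.5891 -0.0348  0.0633]]
(310, 100) [[0.5464 0.0122 0.0623]]
```

View pics/w_G.png

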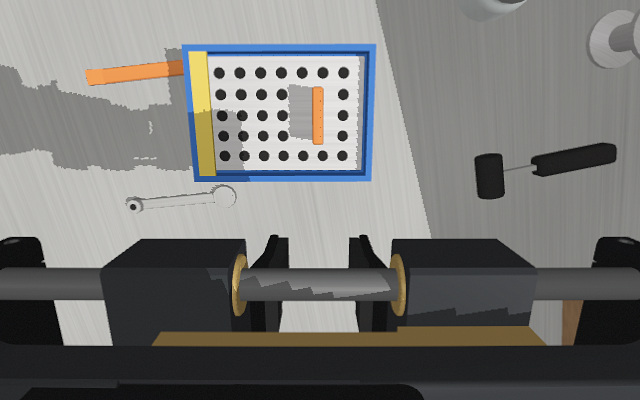

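View pics/s3c.png

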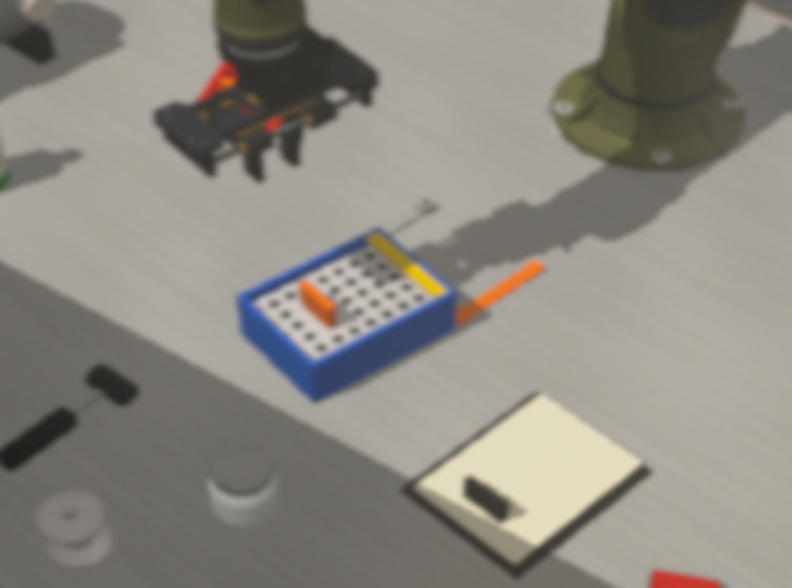

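The wrist view shows the plate level in the tub, with its plain edge under the yellow lip (205,110) and its grip at (318,115). The scene view shows the lid flat in the middle of the mat. The gripper is clear of everything, so I'll hand in the job.

```bash
python3 - <<'E'
from h import *
print(job.sign_off(), env.get_obs()['time_s'])
E
```

```text
the job is handed in; nothing more can be done
the job is handed in; nothing more can be done
```

The tub is ready and I handed the job in at about 22.4 s on the robot's clock. The lid lies in the middle of the mat and the drain plate is seated under the lip.

- **Lid:** I tipped it 25° by its grip. The 1 N·m wrist moment showed its far edge still resting on the tub. I then lifted it off and laid it flat, underside down. My check put it at (550.3, 268.1) mm against a mat centre of about (551, 268), with its yaw within 0.2° of the mat's.
- **Drain plate:** I slid the silver plate's plain edge under the yellow lip at a 12° tilt, then lowered it in the grasp until it was level before letting go. Before release, the plate's top read 62.5 mm against 62 expected, with no slope, and the ledge was taking its weight. After release, five points on it read 62.3–63.4 mm.
- **Other things:** The red look-alike plate was not touched. In the last pictures the things around the tub and mat look unmoved, though I did not measure them again.

**Checks that disagreed:**
- The grip on the plate ended about 7 mm higher than planned, because I read the arm's pose before it had settled. I re-measured the plate in the hand and used that for the insertion.
- The network that looks for the lip reported a point on the tub floor. I ignored it and placed the lip by fitting the tub's outline instead.
- One colour-mask measurement of the mat was about 10 mm off because part of the mat was cut out of the mask. An overlay in both views settled on the other value.

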